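Make up a drawing starter case at the art-shop counter

ROBOT

A 6-joint arm with a two-finger parallel gripper is mounted at the origin on the work surface. World frame = base frame: x ahead of the robot, y to its left, z up, the work surface at z = 0. Lengths are in m, angles in degrees, forces in N, time in s.
With the tool pointing down it reaches from about 0.3 to 0.825 m from the base axis. Payload 5.4 kg.
Tool frame: the origin (TCP) lies midway between the tips of the shut fingers; the grasp point (between the pads) lies 19 mm behind it (grip_depth is the distance from the TCP to the grasp point, in m); x points along the fingers, y is the direction in which the jaws open and shut, and the axes are right-handed (so a half turn about x gives the same grasp; the last joint's range is limited). The gripper opens to 92 mm and grips with 3 to 60 N. Pads are 20 mm wide; open, the fingers measure 128 mm over their backs; the gripper's body (75 mm by 189 mm) begins 69 mm behind the grasp point.
Start: joints at [-77.584, 9.076, 91.501, -0, 79.423, -12.038], TCP at [0.238, -0.523, 0.215] pointing down, gripper open.
Joint ranges: [-166.64, 166.64], [-54.1, 131.32], [10.49, 154.53], [-73.88, 253.88], [9.74, 151.15], [-171.62, 171.62]. Speed limits (degrees/s): [147.25, 147.25, 180, 180, 180, 180].

INTERFACE

Orientations are given as a 3x3 rotation matrix whose columns are the frame's x, y, z axes.
In Python, from workcell import * gives the robot as it stands. The module is installed in compiled form; this text tells all that it offers.
- The arm moves only by the shell command python3 -m pendant 'ROWS' [OPENING]. ROWS is text: rows parted by semicolons, each of 6 numbers parted by spaces: the shift along the tool's x, y, z in m, then the turn, a rotation vector about the tool's x, y, z in rad. A call has 1 to 10 rows; each row is the pose to reach, as a shift and turn from the pose measured when the call began, along the tool's axes at that moment; what a row does not reach only later rows make up. A row lasts 1/12 s, in which the tool goes at most 41.7 mm and 7.16 degrees, less where a joint would pass 70% of its speed; a pose out of reach is approached as far as the arm can. A call with a gripper value outside its range is refused whole. OPENING is the opening, from 0 (shut) to 1 (fully open), set as the call begins (- or left out, the last holds). The fingers move at their own pace and stop on an object; the grip force is fixed at half the most. Time passes only in rows, so rows that repeat a pose let the fingers close. It gives the time, the measured TCP pose, the force and the opening at its end, in the units of the state.
- get_state(): the state, without advancing time (a new reading comes with each control period).
- get_image(name): name is "side" or "top" or "wrist"; returns a dict with "image" (384x512x3 uint8, red, green, blue), "camera_matrix" (3x3 intrinsics, pixels), "k1" (the pictures are not rectified: a ray, as slopes to the right and down, at radius r is drawn at 1 + k1 r^2 times it, then the intrinsics apply), "cam_to_world" (4x4, takes a point from camera to world coordinates). Camera axes: x right, y down, z forward; pixel columns grow to the right and rows downward; lengths in m; the calibration is good to about 2 mm. A picture is of the moment at which its call begins. There is no depth.
- hand_in(): hands the job in, once; it reports no verdict.
The state is a dict: "time": time; "joints": joint angles; "dq": joint speeds; "effort": joint torques, N m; "tcp_pos": TCP position; "tool_rot": TCP orientation; "contact_force": force on the tool from outside, world axes, zero at the start; "moment": the same for the moment, N m; "finger_gap": opening from 0.0 (shut) to 1.0 (fully open).
Only numpy, scipy, OpenCV 4.12 (cv2) and the standard library are available. Lean on these libraries where they do the work, as an engineer would, in place of code of your own. Each camera call takes 0.05 s, during which the arm holds its last target. There are 200 camera calls.

TASK

Make up the starter case: slide it snugly into the corner of the two metal stops, then carry the steel tray of graphite chunks over and tip it so that every chunk slides off into the case's deep bin, and put the empty tray back flat on its rubber mat. Also fit the two L-shaped wooden corner blocks, interlocked and flat on the floor, into the shallow pocket of the case (do that at any time once the case has been slid into the corner). At the end the case must be snug in the corner, everything must be where it belongs, and the other things on the counter must have been left alone.

Things in the scene. Friction and masses are not known exactly. Their poses are not given: they have to be found in the camera images.
- stops: Two fixed aluminium bars, 20 mm thick and 28 mm high, screwed to the counter in an L: an inside corner. Origin: the inner corner at counter height. The far bar's inner face is the plane x = 0 (it runs 200 mm towards -y), the side bar's inner face is the plane y = 0 (it runs 140 mm towards -x); the case belongs in the quadrant x < 0, y < 0.
- case: Loose wooden starter case, 156 mm (x) by 232 mm (y), about 0.8 kg, slides when pushed. Origin: centre of its underside. +y half: open bin, 6 mm walls, rim 50 mm high; -y half (112 mm in y): deck 30 mm high, no rim, with the pocket. Home: +x face on the far stop, +y face on the side stop, axes parallel to the stops'; it starts some cm away and a little turned.
- case_corner (a point): The +x, +y corner of the case's underside: meets the origin of the stops when the case is home.
- bin (a point): Middle of the bin's inner floor; bin inside 144 mm (x) by 108 mm (y), 45 mm deep; axes as the case.
- pocket (a point): Middle of the pocket's floor, 18 mm above the counter; 52 mm (case x) by 100 mm (case y), 12 mm deep. The blocks fit one way: a foot across each end, foot centre 36 mm from this point along case y, arms side by side, each pointing to the opposite end. The block with its foot at the -y end has its x axis along case +y, the other along case -y; about 2 mm of play.
- mat: Fixed black rubber mat 230 by 130 mm, 3 mm thick. Origin at counter height, where the middle of the tray's pan belongs (its rectangle is centred 25 mm towards -x of it); its x axis is the direction of the tray's open end.
- tray: Steel pouring tray, about 0.25 kg: pan 130 mm (x) by 96 mm (y), 3 mm thick, 22 mm high walls on both sides and at the back (-x), open at the front (+x). Origin: middle of the pan's underside. A wooden handle fin stands behind the pan.
- tray_lip (a point): Middle of the tray's open front edge, top of the pan floor, 65 mm ahead of the tray's origin: the chunks slide off over it when the tray is tipped by 45 to 55 degrees.
- tray_handle (a point): Point in the handle fin, 92.5 mm behind the tray's origin and 30 mm above its underside. The fin is an upright board 10 mm thick (y), 55 mm long (x), 50 mm high, standing on the tray's underside level: it can be pinched across y with the hand upright or leaning to and fro along x.
- block_a: Loose L-shaped beech framing corner block, 32 mm high, about 60 g (the two are identical). A foot bar 23 mm (x) by 47 mm (y), and an arm 23 mm wide running from it 48 mm in +x on the +y side (arm centre line at y = +12 mm, its end at x = 59.5 mm). Origin: under the middle of the foot. Lies flat on the counter at first; gripped across the foot's 47 mm it stands 20 mm proud of the deck when seated.
- block_b: Loose L-shaped beech framing corner block, 32 mm high, about 60 g (the two are identical). A foot bar 23 mm (x) by 47 mm (y), and an arm 23 mm wide running from it 48 mm in +x on the +y side (arm centre line at y = +12 mm, its end at x = 59.5 mm). Origin: under the middle of the foot. Lies flat on the counter at first; gripped across the foot's 47 mm it stands 20 mm proud of the deck when seated.
- chunk0: Graphite drawing chunk, dark grey, 28 by 18 by 14 mm, 16 g, lying in the tray; three to six of the six are present. Origin: underside centre.
- chunk1: Graphite drawing chunk, dark grey, 28 by 18 by 14 mm, 16 g, lying in the tray; three to six of the six are present. Origin: underside centre.
- chunk2: Graphite drawing chunk, dark grey, 28 by 18 by 14 mm, 16 g, lying in the tray; three to six of the six are present. Origin: underside centre.
- chunk3: Graphite drawing chunk, dark grey, 28 by 18 by 14 mm, 16 g, lying in the tray; three to six of the six are present. Origin: underside centre.
- chunk4: Graphite drawing chunk, dark grey, 28 by 18 by 14 mm, 16 g, lying in the tray; three to six of the six are present. Origin: underside centre.
- chunk5: Graphite drawing chunk, dark grey, 28 by 18 by 14 mm, 16 g, lying in the tray; three to six of the six are present. Origin: underside centre.
- jar_a: Bystander to leave alone: paint jar, 48 mm across, 55 mm high; origin under its centre.
- jar_b: Bystander to leave alone: paint jar, 48 mm across, 55 mm high; origin under its centre.
- varnish: Bystander to leave alone: amber bottle, 48 mm across, 120 mm high; origin under its centre.
- tube: Bystander to leave alone: metal paint tube lying down, 95 by 26 by 18 mm, cap towards +x; origin under its middle.
- cup: Bystander to leave alone: white water cup, 68 mm across, 75 mm high; origin under its centre.
- brush: Bystander to leave alone: paint brush lying along its x axis, about 0.2 m long.
Not all that is in view belongs to the job. Leave any green or yellow look-alike of the block_b alone.

How it is judged (in metres and radians):
On the way, in this order (a step that is already met when the one before it is completed fails the run):
1. the case is snug in the corner of the stops (x of case_corner in the frame of stops between -0.004 and 0.004 m and y of case_corner in the frame of stops between -0.004 and 0.004 m and angle between the x axis of case and the x axis of stops, either way round below 0.03 rad and angle between case's own z axis and vertical below 0.05 rad), for 0.3 s.
2. the tray is over the bin with all the chunks still in it (height (world z) of tray_lip above 0.05 m and x of tray_lip in the frame of bin between -0.09 and 0.09 m and y of tray_lip in the frame of bin between -0.09 and 0.09 m and x of chunk0 in the frame of tray between -0.065 and 0.065 m and y of chunk0 in the frame of tray between -0.048 and 0.048 m and z of chunk0 in the frame of tray between -0.005 and 0.04 m and x of chunk1 in the frame of tray between -0.065 and 0.065 m and y of chunk1 in the frame of tray between -0.048 and 0.048 m and z of chunk1 in the frame of tray between -0.005 and 0.04 m and x of chunk2 in the frame of tray between -0.065 and 0.065 m and y of chunk2 in the frame of tray between -0.048 and 0.048 m and z of chunk2 in the frame of tray between -0.005 and 0.04 m and x of chunk3 in the frame of tray between -0.065 and 0.065 m and y of chunk3 in the frame of tray between -0.048 and 0.048 m and z of chunk3 in the frame of tray between -0.005 and 0.04 m and x of chunk4 in the frame of tray between -0.065 and 0.065 m and y of chunk4 in the frame of tray between -0.048 and 0.048 m and z of chunk4 in the frame of tray between -0.005 and 0.04 m and x of chunk5 in the frame of tray between -0.065 and 0.065 m and y of chunk5 in the frame of tray between -0.048 and 0.048 m and z of chunk5 in the frame of tray between -0.005 and 0.04 m).
3. all the chunks are in the bin (x of chunk0 in the frame of bin between -0.072 and 0.072 m and y of chunk0 in the frame of bin between -0.054 and 0.054 m and z of chunk0 in the frame of bin between -0.01 and 0.045 m and x of chunk1 in the frame of bin between -0.072 and 0.072 m and y of chunk1 in the frame of bin between -0.054 and 0.054 m and z of chunk1 in the frame of bin between -0.01 and 0.045 m and x of chunk2 in the frame of bin between -0.072 and 0.072 m and y of chunk2 in the frame of bin between -0.054 and 0.054 m and z of chunk2 in the frame of bin between -0.01 and 0.045 m and x of chunk3 in the frame of bin between -0.072 and 0.072 m and y of chunk3 in the frame of bin between -0.054 and 0.054 m and z of chunk3 in the frame of bin between -0.01 and 0.045 m and x of chunk4 in the frame of bin between -0.072 and 0.072 m and y of chunk4 in the frame of bin between -0.054 and 0.054 m and z of chunk4 in the frame of bin between -0.01 and 0.045 m and x of chunk5 in the frame of bin between -0.072 and 0.072 m and y of chunk5 in the frame of bin between -0.054 and 0.054 m and z of chunk5 in the frame of bin between -0.01 and 0.045 m), for 0.3 s.
4. the empty tray is back flat on its mat and let go (horizontal distance between tray and mat below 0.035 m and angle between tray's own z axis and vertical below 0.06 rad and z of tray in the frame of mat below 0.007 m and linear speed of tray below 0.02 m/s and contact force between the fingers and tray below 0.1 N), for 0.2 s.
At the end, for the whole second after the job is handed in: Case corner within 4 mm of the stops' corner and 0.03 rad; every present chunk at rest in the bin; tray flat on the mat within 35 mm of its origin, let go; both blocks interlocked on the pocket floor (within 3 mm), foot centres 28 to 44 mm from its middle (all of step 1 and all of step 3 and all of step 4 and z of block_a in the frame of pocket between -0.003 and 0.003 m and x of block_a in the frame of pocket between -0.006 and 0.006 m and horizontal distance between block_a and pocket between 0.028 and 0.044 m and angle between the x axis of each of block_a, block_b and the y axis of case, either way round below 0.09 rad and angle between each of block_a, block_b's own z axis and vertical below 0.06 rad and linear speed of each of block_a, block_b, chunk0, chunk1, chunk2, chunk3, chunk4, chunk5 below 0.02 m/s and z of block_b in the frame of pocket between -0.003 and 0.003 m and x of block_b in the frame of pocket between -0.006 and 0.006 m and horizontal distance between block_b and pocket between 0.028 and 0.044 m); the robot touches nothing.
It fails at once if a bystander is moved more than 40 mm (distance of any of jar_a, jar_b, varnish, tube, cup, brush from where it was at the start of the episode above 0.04 m).
Of chunk0, chunk1, chunk2, chunk3, chunk4, chunk5 only 3 to 6 are there at a start; the rules pass over those that are not, and their reading is None.
At some moment in a run one of block_a, block_b may be knocked a few centimetres aside while the robot is not near it.
It also fails if it takes over 210 s, if anything falls off the work surface, if the arm or the gripper's body presses on something with over 40 N, if the wrist force passes 120 N, or if a joint passes its speed limit or range.

## Working session

There is one attempt and no reset: what is moved stays moved. The work goes in short steps, Python scripts to look and compute and a shell command to move; the robot and the scene stay as the last step left them, time stands still between calls to the robot, and variables do not carry over. Pictures are saved under pics/ and viewed, about 12 in all and at most 16, crops included, and the job is handed in when it is done.

```bash
mkdir -p pics; cat > h.py <<'E'
from workcell import *
import numpy as np, cv2
def snap(name,fn=None):
    d=get_image(name)
    if fn: cv2.imwrite('pics/'+fn,d['image'][:,:,::-1])
    np.savez('last_'+name,**{k:np.array(v) for k,v in d.items()})
    return d
def load(name): 
    d=np.load('last_'+name+'.npz'); return {k:d[k] for k in d}
def px2w(d,uv,z):
    K=d['camera_matrix'];k1=float(d['k1']);T=d['cam_to_world']
    out=[]
    for u,v in np.atleast_2d(uv):
        a=np.array([(u-K[0,2])/K[0,0],(v-K[1,2])/K[1,1]]);s=a.copy()
        for _ in range(30): s=a/(1+k1*(s@s))
        r=T[:3,:3]@np.array([s[0],s[1],1]);o=T[:3,3]
        out.append(o+r*(z-o[2])/r[2])
    return np.array(out)
def w2px(d,P):
    K=d['camera_matrix'];k1=float(d['k1']);T=d['cam_to_world']
    c=(np.atleast_2d(P)-T[:3,3])@T[:3,:3]
    s=c[:,:2]/c[:,2:];s=s*(1+k1*(s**2).sum(1,keepdims=True))
    return s*[K[0,0],K[1,1]]+[K[0,2],K[1,2]]
E
python3 - <<'E'
from h import *
s=get_state();print(s)
for n in('top','side','wrist'):
    d=snap(n,n+'1.png');print(n,d['camera_matrix'],d['k1'],d['cam_to_world'].round(3))
d=load('top');cv2.imwrite('pics/top1b.png',cv2.resize(d['image'][:,:,::-1],(800,600),interpolation=cv2.INTER_CUBIC))
E
```

```text
{'time': 0.0, 'joints': array([-7.75850050e+01,  9.11234821e+00,  9.15708196e+01, -8.00775009e-04,
        7.94235574e+01, -1.20395276e+01]), 'dq': array([-0.08531228,  0.05176734,  0.02066767, -0.03246983,  0.01884421,
        0.08534836]), 'effort': array([ 2.19511035e-04, -3.85576701e+01, -3.22104621e+01,  7.01276469e-02,
        3.79854196e-02, -1.40338898e-04]), 'tcp_pos': array([ 0.23785776, -0.52281338,  0.21363372]), 'tool_rot': array([[-4.13882455e-04,  4.13972817e-01, -9.10289149e-01],
       [ 1.81619538e-03, -9.10287415e-01, -4.13972854e-01],
       [-9.99998265e-01, -1.82459905e-03, -3.75103527e-04]]), 'contact_force': array([ 0.12399073, -0.20805257,  0.63880844]), 'moment': array([-0.03339693,  0.02847623, -0.00666202]), 'finger_gap': 1.0014897279789994}
top [[347.7268891    0.         259.30996108]
 [  0.         347.7268891  188.76850538]
 [  0.           0.           1.        ]] -0.0713185740305279 [[-0.016 -0.999  0.051  0.478]
 [-1.     0.017  0.009 -0.061]
 [-0.009 -0.051 -0.999  1.099]
 [ 0.     0.     0.     1.   ]]
side [[467.29151818   0.         253.98520092]
 [  0.         467.29151818 195.13144889]
 [  0.           0.           1.        ]] -0.05703855975976821 [[-0.975 -0.112  0.193  0.261]
 [-0.223  0.524 -0.822  1.077]
 [-0.01  -0.844 -0.536  0.797]
 [ 0.     0.     0.     1.   ]]
wrist [[283.45146452   0.         253.47912173]
 [  0.         283.45146452 192.09870613]
 [  0.           0.           1.        ]] -0.04262150211713989 [[ 0.414 -0.87  -0.268  0.314]
 [-0.91  -0.397 -0.118 -0.489]
 [-0.003  0.293 -0.956  0.384]
 [ 0.     0.     0.     1.   ]]
```

View pics/top1b.png

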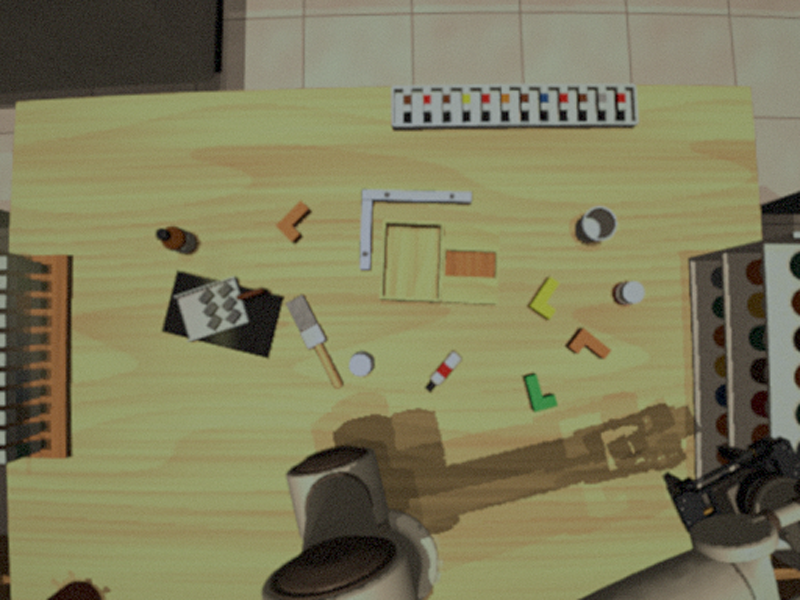

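View pics/side1.png

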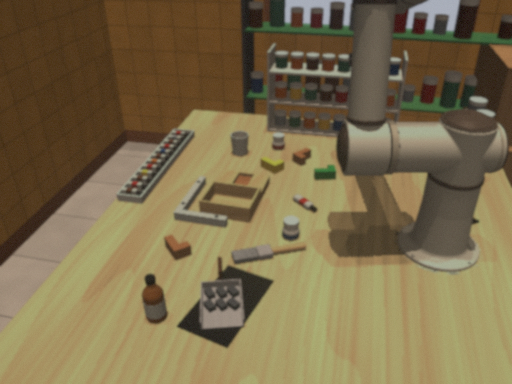

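The top view shows these things (in 800x600 px):
- The stops' inner corner is at (373,203), the case at (440,263), and the tray on its mat at (212,308).
- There are two wooden L blocks, at (295,222) and (588,343).
- The green L at (538,392) and yellow L at (543,298) are decoys.
- The bystanders are the cup, the jars, the bottle, the tube and the brush.

Next I'll enlarge the parts I need to measure.

```bash
python3 - <<'E'
from h import *
d=load('top');im=d['image'][:,:,::-1]
def crop(x0,y0,w,h,s):
    c=cv2.resize(im[y0:y0+h,x0:x0+w],None,fx=s,fy=s,interpolation=cv2.INTER_CUBIC)
    for x in range(x0-x0%10+10,x0+w,10): cv2.line(c,((x-x0)*s,0),((x-x0)*s,6),(0,0,255),1);cv2.putText(c,str(x),((x-x0)*s-8,16),0,.35,(0,0,0))
    for y in range(y0-y0%10+10,y0+h,10): cv2.line(c,(0,(y-y0)*s),(6,(y-y0)*s),(0,0,255),1);cv2.putText(c,str(y),(8,(y-y0)*s+4),0,.35,(0,0,0))
    return c
cv2.imwrite('pics/c1.png',crop(222,116,106,82,7))
A=crop(98,165,95,70,6)
B=crop(172,124,32,34,7);C=crop(358,205,36,30,7)
o=np.full((600,800,3),255,np.uint8);o[:A.shape[0],:A.shape[1]]=A
o[:B.shape[0],572:572+B.shape[1]]=B[:,:228];o[300:300+C.shape[0],545:800]=0
o[300:300+C.shape[0],800-C.shape[1]:]=C[:,:]
o[430:,:][:0]=0
cv2.imwrite('pics/c2.png',o)
E
```

```text
(no output)
```

View pics/c1.png

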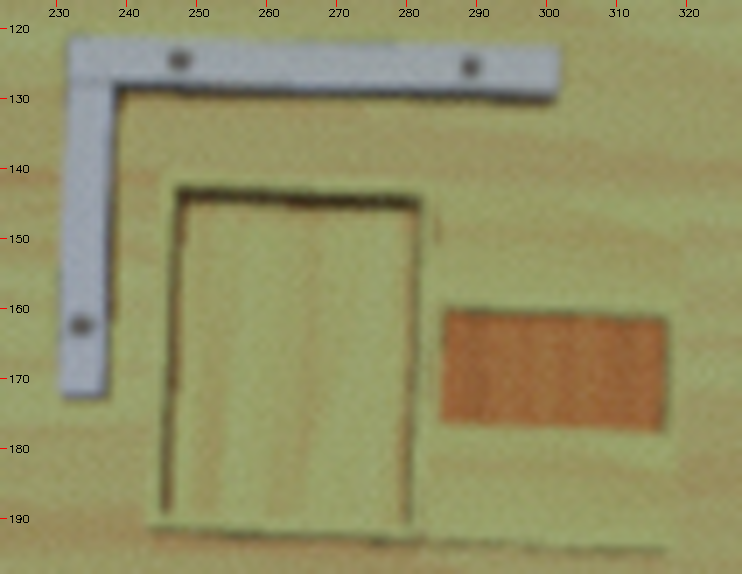

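View pics/c2.png

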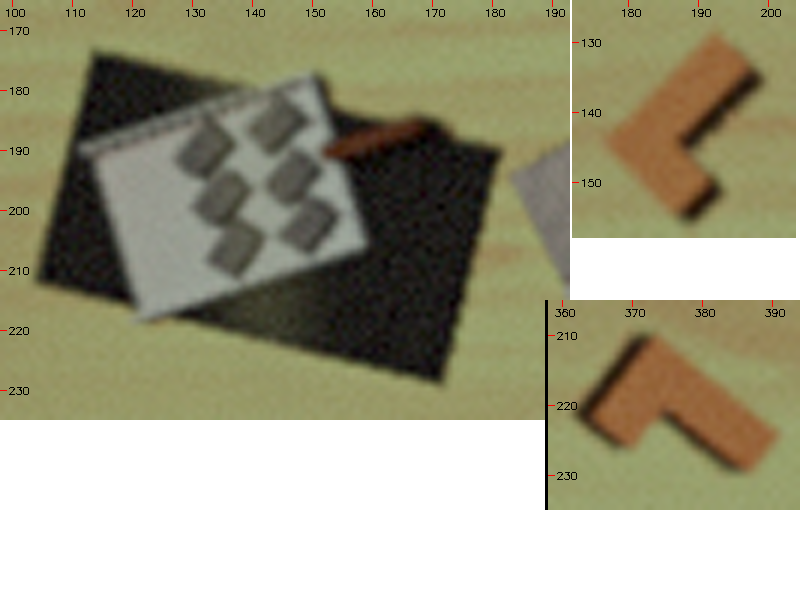

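```bash
cat > m1.py <<'E'
from h import *
from scipy.optimize import least_squares
d=load('top')
def fit(name,loc,uv,x0,d=d):
    loc=np.array(loc,float);uv=np.array(uv,float)
    def W(p):
        c,s=np.cos(p[2]),np.sin(p[2]);R=np.array([[c,-s],[s,c]])
        return np.c_[loc[:,:2]@R.T+p[:2],loc[:,2]]
    r=least_squares(lambda p:(w2px(d,W(p))-uv).ravel(),x0)
    print(name,r.x[:2].round(4),np.degrees(r.x[2]).round(2),'res px',np.abs(r.fun).max().round(2),(w2px(d,W(r.x))-uv).round(1).tolist());return r.x
E
cat > m2.py <<'E'
from m1 import *
c1=lambda z:(np.array(z)/7+[222,116]-0.5+.0)
st=fit('stops',[[0,0,.028],[0,-.2,.028],[-.14,0,.028],[.02,.02,.028]],c1([[118,84],[556,96],[106,396],[69,38]]),[.7,0,0])
cs=fit('case',[[.026,-.01,.03],[.026,-.11,.03],[-.026,-.11,.03],[-.026,-.01,.03],[.072,.11,.05],[.072,.002,.05],[-.072,.110,.05],[-.072,.002,.05]],
 c1([[445,310],[667,317],[665,432],[443,422],[178,188],[420,197],[163,515],[407,522]]),[.6,0,0])
a=lambda z:(np.array(z)/6+[98,165]-.5)
mat=fit('mat',[[.09,-.065,.003],[.09,.065,.003],[-.14,.065,.003],[-.14,-.065,.003]],a([[95,52],[38,281],[440,384],[502,149]]),[.5,.3,1.5])
# order tried both ways by residual
mat=fit('mat',[[.09,.065,.003],[.09,-.065,.003],[-.14,-.065,.003],[-.14,.065,.003]],a([[38,281],[95,52],[502,149],[440,384]]),[.5,.3,1.5])
a2=lambda z:(np.array(z)/7+[172,124]-.5)
b2=lambda z:((np.array(z)-[548,300])/7+[358,205]-.5)
L=[[-.0115,.0235,.032],[-.0115,-.0235,.032],[.0115,-.0235,.032],[.0115,.0005,.032],[.0595,.0005,.032],[.0595,.0235,.032]]
h=lambda pts:[[p[0]-572,p[1]] for p in pts]
for y0 in(0,1.5,3,-1.5):
  pass
fit('blk1',L,a2(h([[606,140],[686,219],[714,183],[681,143],[754,76],[716,34]])),[.65,.2,-.8])
fit('blk2',L,b2([[655,337],[588,410],[628,446],[666,409],[745,471],[778,434]]),[.45,-.25,3.9])
c,s=np.cos(st[2]),np.sin(st[2]);R=np.array([[c,-s],[s,c]])
dl=cs[2];cc=cs[:2]+np.array([[np.cos(dl),-np.sin(dl)],[np.sin(dl),np.cos(dl)]])@[.078,.116]
print('case corner in stops',R.T@(cc-st[:2]),'dyaw',np.degrees(cs[2]-st[2]))
E
python3 m2.py
```

```text
stops [0.7259 0.0123] -2.38 res px 0.86 [[-0.7, -0.0], [0.9, -0.2], [-0.3, 0.1], [0.1, 0.1]]
case [ 0.5974 -0.1212] -3.15 res px 0.56 [[-0.2, -0.4], [0.4, -0.1], [0.2, 0.2], [-0.5, 0.3], [-0.5, -0.3], [0.4, -0.3], [-0.3, 0.1], [0.6, 0.5]]
mat [0.5096 0.3469] 75.51 res px 0.79 [[-0.3, -0.8], [-0.8, 0.4], [0.7, 0.6], [0.3, -0.2]]
mat [0.5096 0.3469] 75.51 res px 0.79 [[-0.8, 0.4], [-0.3, -0.8], [0.3, -0.2], [0.7, 0.6]]
blk1 [0.6672 0.1792] -45.87 res px 0.98 [[0.1, 0.8], [-0.9, 0.0], [0.3, -0.0], [-0.3, 0.3], [0.2, -1.0], [0.6, -0.1]]
blk2 [ 0.4398 -0.3938] 229.18 res px 0.82 [[0.0, -0.8], [0.1, 0.5], [0.1, 0.2], [-0.5, -0.6], [0.2, 0.6], [0.1, 0.1]]
case corner in stops [-0.0432351  -0.02381918] dyaw -0.7778611849601484
```

```bash
cat >> h.py <<'E'
from scipy.spatial.transform import Rotation as Ro
ST=np.array([0.7259,0.0123,np.radians(-2.38)])
def fr(F,x,y):
    c,s=np.cos(F[2]),np.sin(F[2]);return np.array([F[0]+c*x-s*y,F[1]+s*x+c*y])
def down(phi):
    f=np.radians(phi);return np.array([[0,np.cos(f),np.sin(f)],[0,np.sin(f),-np.cos(f)],[-1,0,0.]])
def plan(wps):
    s=get_state();R0=s['tool_rot'];p0=s['tcp_pos'];pp,RR=p0,R0
    print('t',round(s['time'],2),'tcp',p0.round(4),'F',s['contact_force'].round(1),'gap',round(s['finger_gap'],3),'j',s['joints'].round(0))
    for p,R in wps:
        p=np.array(p)
        if np.isscalar(R): R=down(R)
        n=max(np.linalg.norm(p-pp)/.0417,np.degrees(Ro.from_matrix(RR.T@R).magnitude())/7.16)
        print('%.4f %.4f %.4f %.4f %.4f %.4f'%(*(R0.T@(p-p0)),*Ro.from_matrix(R0.T@R).as_rotvec()),' rows',round(n,1),' J1-phi',round(np.degrees(np.arctan2(p[1],p[0])-np.arctan2(R[1,1],R[0,1])),0));pp,RR=p,R
E
python3 - <<'E'
from h import *
a=fr(ST,-.229,-.14);print(a)
plan([((*a,.10),-92.4),((*a,.012),-92.4)])
E
```

```text
[ 0.49128377 -0.11806958]
t 0.15 tcp [ 0.2379 -0.523   0.2139] F [-0.2  0.9  0.5] gap 1.004 j [-78.   9.  92.  -0.  79. -12.]
0.1143 -0.2635 -0.3982 0.4687 0.0000 0.0014  rows 11.8  J1-phi 79.0
0.2023 -0.2634 -0.3982 0.4687 0.0000 0.0014  rows 2.1  J1-phi 79.0
```

```bash
python3 -m pendant '0.114 -0.263 -0.398 0.469 0 0.001;0.114 -0.263 -0.398 0.469 0 0.001;0.114 -0.263 -0.398 0.469 0 0.001;0.114 -0.263 -0.398 0.469 0 0.001;0.114 -0.263 -0.398 0.469 0 0.001;0.114 -0.263 -0.398 0.469 0 0.001;0.114 -0.263 -0.398 0.469 0 0.001;0.114 -0.263 -0.398 0.469 0 0.001;0.114 -0.263 -0.398 0.469 0 0.001;0.114 -0.263 -0.398 0.469 0 0.001' 1
python3 - <<'E'
from h import *
a=fr(ST,-.229,-.14)
plan([((*a,.10),-92.4),((*a,.012),-92.4)])
E
```

```text
time: 0.98
tcp_pos: [0.453, -0.1788, 0.1174]
tool_rot: [[-0.0, -0.042, -0.999], [0.0, -0.999, 0.042], [-1.0, -0.0, 0.0]]
contact_force: [0.6, -0.2, -0.4]
finger_gap: 0.996
t 0.98 tcp [ 0.453  -0.1788  0.1174] F [ 0.6 -0.2 -0.4] gap 0.996 j [-36.   2. 111.   0.  67.  57.]
0.0174 -0.0622 -0.0357 -0.0005 0.0001 0.0004  rows 1.8  J1-phi 79.0
0.1054 -0.0622 -0.0357 -0.0005 0.0001 0.0004  rows 2.1  J1-phi 79.0
```

```bash
python3 -m pendant '0.0174 -0.0622 -0.0357 0 0 0;0.0174 -0.0622 -0.0357 0 0 0;0.0174 -0.0622 -0.0357 0 0 0;0.060 -0.0622 -0.0357 0 0 0;0.1054 -0.0622 -0.0357 0 0 0;0.1054 -0.0622 -0.0357 0 0 0;0.1054 -0.0622 -0.0357 0 0 0;0.1054 -0.0622 -0.0357 0 0 0' | grep -v rot
python3 -m pendant '0 0 -0.010 0 0 0;0 0 -0.018 0 0 0;0 0 -0.023 0 0 0;0 0 -0.027 0 0 0;0 0 -0.031 0 0 0;0 0 -0.035 0 0 0;0 0 -0.039 0 0 0;0 0 -0.043 0 0 0;0 0 -0.047 0 0 0;0 0 -0.051 0 0 0'
```

```text
time: 1.65
tcp_pos: [0.4919, -0.1188, 0.0133]
contact_force: [0.8, -0.1, 1.4]
finger_gap: 1.001
time: 2.48
tcp_pos: [0.5426, -0.1213, 0.015]
tool_rot: [[-0.001, -0.042, -0.999], [-0.001, -0.999, 0.042], [-1.0, 0.001, 0.001]]
contact_force: [-6.5, 0.3, 4.6]
finger_gap: 1.002
```

```bash
python3 -m pendant '0 0 -0.003 0 0 0;0 0 -0.006 0 0 0;0 0 -0.009 0 0 0;0 0 -0.010 0 0 0;0 0 -0.010 0 0 0' | grep -v rot
python3 -m pendant '0 0 -0.002 0 0 0;0 0 -0.003 0 0 0;0 0 -0.003 0 0 0' | grep -v rot
python3 -m pendant '0 0 -0.002 0 0 0;0 0 -0.003 0 0 0;0 0 -0.003 0 0 0' | grep -v rot
```

```text
time: 2.9
tcp_pos: [0.5528, -0.1221, 0.0162]
contact_force: [-5.5, -0.0, 2.4]
finger_gap: 1.002
time: 3.15
tcp_pos: [0.5548, -0.1224, 0.0167]
contact_force: [-8.7, -0.2, 4.8]
finger_gap: 1.004
time: 3.4
tcp_pos: [0.5547, -0.1224, 0.0167]
contact_force: [-14.8, -1.3, 7.6]
finger_gap: 1.002
```

```bash
python3 -m pendant '0 0 0.025 0 0 0;0 0 0.025 0 0 0;-0.04 0 0.03 0 0 0;-0.08 0 0.03 0 0 0;-0.1 0 0.03 0 0 0;-0.1 0 0.03 0 0 0' | grep -v rot
python3 - <<'E'
from h import *
a=fr(ST,-.078,-.291);print(px2w(load('top'),[[335,190],[357,178]],.032))
plan([((*a,.117),-2.4),((*a,.013),-2.4)])
E
```

```text
time: 3.9
tcp_pos: [0.5318, -0.1235, 0.1247]
contact_force: [0.8, 0.1, -0.2]
finger_gap: 1.002
[[ 0.52545769 -0.28483343  0.032     ]
 [ 0.56138484 -0.35414237  0.032     ]]
t 3.9 tcp [ 0.5318 -0.1235  0.1247] F [ 0.8  0.1 -0.2] gap 1.002 j [-26.  10. 101.  -0.  69.  67.]
0.0089 0.1474 -0.1100 -1.5681 0.0034 -0.0069  rows 12.5  J1-phi -21.0
0.1129 0.1467 -0.1097 -1.5681 0.0034 -0.0069  rows 2.5  J1-phi -21.0
```

```bash
python3 -m pendant '0 0.147 -0.110 -1.568 0 0;0 0.147 -0.110 -1.568 0 0;0 0.147 -0.110 -1.568 0 0;0 0.147 -0.110 -1.568 0 0;0 0.147 -0.110 -1.568 0 0;0 0.147 -0.110 -1.568 0 0;0 0.147 -0.110 -1.568 0 0;0 0.147 -0.110 -1.568 0 0;0 0.147 -0.110 -1.568 0 0;0 0.147 -0.110 -1.568 0 0' | grep -v rot
python3 - <<'E'
from h import *
a=fr(ST,-.078,-.291)
plan([((*a,.117),-2.4),((*a,.013),-2.4)])
E
```

```text
time: 4.73
tcp_pos: [0.6369, -0.275, 0.1255]
contact_force: [-0.7, -0.3, -0.6]
finger_gap: 1.003
t 4.73 tcp [ 0.6369 -0.275   0.1255] F [-0.7 -0.3 -0.6] gap 1.003 j [-33.  30.  75.  -0.  74. -13.]
0.0085 -0.0009 0.0005 -0.3119 0.0076 -0.0017  rows 2.5  J1-phi -21.0
0.1125 -0.0011 -0.0002 -0.3119 0.0076 -0.0017  rows 2.5  J1-phi -21.0
```

```bash
python3 -m pendant '0.008 0 0 -0.312 0.007 0;0.008 0 0 -0.312 0.007 0;0.008 0 0 -0.312 0.007 0;0.008 0 0 -0.312 0.007 0;0.05 0 0 -0.312 0.007 0;0.09 0 0 -0.312 0.007 0;0.112 0 0 -0.312 0.007 0;0.112 0 0 -0.312 0.007 0;0.112 0 0 -0.312 0.007 0' | grep -v rot
python3 -m pendant '0 0 -0.010 0 0 0;0 0 -0.018 0 0 0;0 0 -0.022 0 0 0;0 0 -0.026 0 0 0;0 0 -0.030 0 0 0;0 0 -0.034 0 0 0;0 0 -0.038 0 0 0;0 0 -0.041 0 0 0;0 0 -0.044 0 0 0;0 0 -0.044 0 0 0' 
python3 -m pendant '0 0 -0.002 0 0 0;0 0 -0.003 0 0 0;0 0 -0.003 0 0 0' | grep -v rot
python3 -m pendant '0 0 -0.002 0 0 0;0 0 -0.003 0 0 0;0 0 -0.003 0 0 0' | grep -v rot
```

```text
time: 5.48
tcp_pos: [0.6364, -0.2753, 0.0123]
contact_force: [1.0, 1.0, 0.4]
finger_gap: 0.999
time: 6.32
tcp_pos: [0.6389, -0.233, 0.0138]
tool_rot: [[0.001, 0.999, -0.043], [-0.003, -0.043, -0.999], [-1.0, 0.001, 0.003]]
contact_force: [-1.7, -5.0, 2.3]
finger_gap: 1.004
time: 6.57
tcp_pos: [0.6391, -0.2307, 0.0143]
contact_force: [-1.6, -4.8, 1.9]
finger_gap: 1.001
time: 6.82
tcp_pos: [0.6392, -0.2278, 0.0143]
contact_force: [-0.5, -5.0, -0.5]
finger_gap: 1.004
```

```bash
python3 -m pendant '0 0 -0.002 0 0 0;0 0 -0.003 0 0 0;0 0 -0.003 0 0 0' | grep -v rot
python3 -m pendant '0 0 -0.002 0 0 0;0 0 -0.003 0 0 0;0 0 -0.003 0 0 0' | grep -v rot
python3 -m pendant '0 0 -0.002 0 0 0;0 0 -0.003 0 0 0;0 0 -0.003 0 0 0' | grep -v rot
```

```text
time: 7.07
tcp_pos: [0.6394, -0.2247, 0.0143]
contact_force: [0.3, -3.6, 0.1]
finger_gap: 1.002
time: 7.32
tcp_pos: [0.6397, -0.2241, 0.0144]
contact_force: [-0.2, -11.1, -3.8]
finger_gap: 0.997
time: 7.57
tcp_pos: [0.6397, -0.2242, 0.0145]
contact_force: [0.0, -12.8, -3.3]
finger_gap: 0.997
```

```bash
python3 -m pendant '0 0 0.02 0 0 0;0 0 0.03 0 0 0;-0.04 0 0.03 0 0 0;-0.08 0 0.03 0 0 0;-0.12 0 0.03 0 0 0;-0.16 0 0.03 0 0 0;-0.2 0 0.03 0 0 0;-0.2 0 0.03 0 0 0;-0.2 0 0.03 0 0 0' | grep -v rot
python3 - <<'E'
from h import *
d=snap('wrist');snap('top')
cv2.imwrite('pics/w2.png',cv2.resize(d['image'][:,:,::-1],(800,600),interpolation=cv2.INTER_CUBIC))
E
```

```text
time: 8.32
tcp_pos: [0.6397, -0.2511, 0.219]
contact_force: [-0.2, -0.4, -0.7]
finger_gap: 1.0
```

View pics/w2.png

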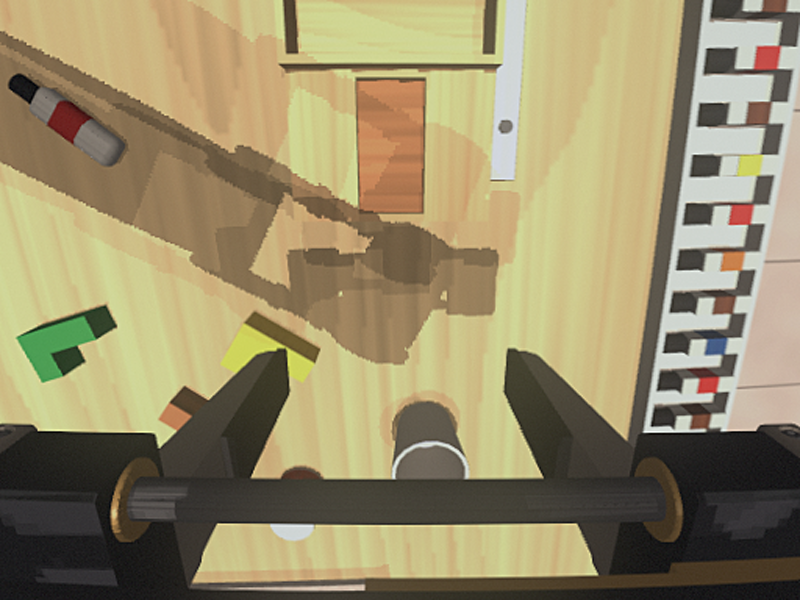

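The wrist view shows the case against the far bar, with the pocket corners at zoomed px (357,80), (425,80), (424,212) and (358,210). I'll check its pose numerically and plan the tray grasp.

```bash
python3 - <<'E'
import m1
from m1 import *
w=load('wrist');z=lambda a:(np.array(a)+.5)/1.5625-.5
cs=fit('case(pocket+wall)',[[.026,-.01,.03],[.026,-.11,.03],[-.026,-.11,.03],[-.026,-.01,.03]],z([[425,80],[424,213],[358,211],[357,80]]),[.65,-.1,0],w)
# pocket loc given relative to pocket ctr at y=-.06 in case frame
print('bar end pts',px2w(w,z([[491,180],[515,180],[525,1]]),.028).round(4), 'expected',fr(ST,0,-.2),fr(ST,.02,-.2))
R=Ro.from_euler('z',ST[2]).as_matrix()[:2,:2]
print('corner in stops',R.T@(fr(cs,.078,.116)-ST[:2]),np.degrees(cs[2]-ST[2]))
# tray from first top picture
d=m1.d
E
python3 - <<'E'
import numpy as np
from h import *
np_d=snap('top')
c=cv2.resize(np_d['image'][160:240,95:200,::-1],None,fx=7,fy=7,interpolation=cv2.INTER_CUBIC);cv2.imwrite('pics/c3.png',c)
E
```

```text
case(pocket+wall) [ 0.6444 -0.0985] -2.69 res px 2.07 [[0.9, -1.1], [-0.4, 1.0], [0.2, 2.1], [-0.7, -1.5]]
bar end pts [[ 0.7194 -0.185   0.028 ]
 [ 0.7385 -0.1857  0.028 ]
 [ 0.742  -0.0604  0.028 ]] expected [ 0.71759462 -0.18752748] [ 0.73757737 -0.18835802]
corner in stops [0.00181405 0.00146352] -0.31400117770731073
```

View pics/c3.png

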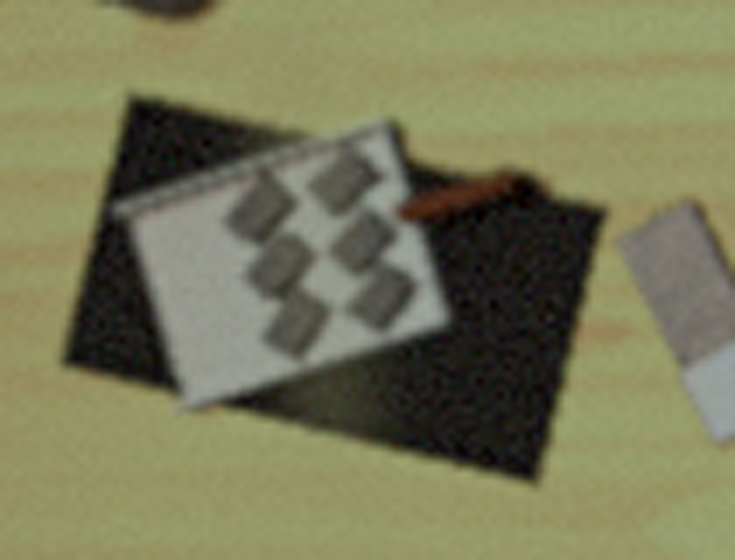

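```bash
python3 - <<'E'
from m1 import *
z=lambda a:(np.array(a)+.5)/7+[95,160]-.5
t=fit('tray',[[-.065,-.048,.025],[-.065,.048,.025],[.065,.048,.025],[.065,-.048,.025],[-.120,0,.053],[-.065,0,.053]],z([[388,120],[450,325],[183,408],[113,207],[520,180],[402,213]]),[.5,.33,1.8])
m=fit('mat',[[.09,.065,.003],[.09,-.065,.003],[-.14,-.065,.003],[-.14,.065,.003]],z([[65,360],[130,92],[607,210],[540,483]]),[.5,.3,1.5])
print('handle',fr(t,-.0925,0))
h=px2w(d,z([[520,180],[402,213]]),.053);print(h,np.degrees(np.arctan2(*(h[1]-h[0])[1::-1])))
plan([((*fr(t,-.0925,0),.2),np.degrees(t[2])-90)])
E
```

```text
tray [0.513  0.3369] 106.95 res px 0.71 [[0.2, -0.3], [0.2, -0.4], [-0.7, 0.4], [0.7, -0.0], [-0.1, -0.3], [-0.3, 0.6]]
mat [0.51   0.3462] 75.43 res px 0.62 [[-0.6, 0.5], [0.2, -0.5], [0.4, -0.5], [0.0, 0.4]]
handle [0.5400085  0.24846128]
[[0.5471375  0.22197943 0.053     ]
 [0.533662   0.27394532 0.053     ]] 104.537404583945
t 8.47 tcp [ 0.637  -0.25    0.2125] F [-0.8 -0.3 -0.3] gap 0.999 j [-31.  25.  72.  -1.  82. -29.]
0.0064 -0.1175 -0.4942 -0.3372 0.0122 0.0015  rows 12.2  J1-phi 8.0
```

```bash
cat >> h.py <<'E'
TR=np.array([0.513,0.3369,np.radians(106.6)])
E
python3 -m pendant '0.02 -0.117 -0.49 -0.337 0.012 0;0.02 -0.117 -0.49 -0.337 0.012 0;0.02 -0.117 -0.49 -0.337 0.012 0;0.02 -0.117 -0.49 -0.337 0.012 0;0.02 -0.117 -0.49 -0.337 0.012 0;0.02 -0.117 -0.49 -0.337 0.012 0;0.02 -0.117 -0.49 -0.337 0.012 0;0.02 -0.117 -0.49 -0.337 0.012 0;0.02 -0.117 -0.49 -0.337 0.012 0;0.02 -0.117 -0.49 -0.337 0.012 0'|grep -v rot
python3 - <<'E'
from h import *
a=fr(TR,-.082,0)
plan([((*a,.14),16.6),((*a,.013),16.6)])
E
```

```text
time: 9.3
tcp_pos: [0.5552, 0.1591, 0.1891]
contact_force: [-0.4, -0.2, -0.5]
finger_gap: 1.001
t 9.3 tcp [0.5552 0.1591 0.1891] F [-0.4 -0.2 -0.5] gap 1.001 j [  4.  11.  92.   0.  77. -13.]
0.0492 0.0112 -0.1003 0.0056 -0.0016 0.0055  rows 2.7  J1-phi 9.0
0.1762 0.0119 -0.1001 0.0056 -0.0016 0.0055  rows 3.0  J1-phi 9.0
```

```bash
python3 -m pendant '0.03 0.011 -0.100 0 0 0.005;0.049 0.011 -0.100 0 0 0.005;0.049 0.011 -0.100 0 0 0.005;0.049 0.011 -0.100 0 0 0.005;0.049 0.011 -0.100 0 0 0.005'|grep -v rot
python3 - <<'E'
from h import *
d=snap('wrist');cv2.imwrite('pics/w3.png',d['image'][:,:,::-1])
a=fr(TR,-.082,0)
plan([((*a,.14),16.6),((*a,.013),16.6)])
print(w2px(d,[[*fr(TR,-.065,0),.053],[*fr(TR,-.12,0),.053],[*a,.053]]))
E
```

```text
time: 9.72
tcp_pos: [0.5335, 0.2586, 0.1368]
contact_force: [-0.1, -0.2, 0.8]
finger_gap: 1.002
t 9.77 tcp [0.5351 0.2577 0.1384] F [ 0.2 -0.4  0.9] gap 0.999 j [14. 16. 92.  0. 72. -3.]
-0.0016 0.0014 -0.0002 0.0065 -0.0016 0.0041  rows 0.1  J1-phi 9.0
0.1254 0.0019 0.0000 0.0065 -0.0016 0.0041  rows 3.0  J1-phi 9.0
[[256.92518442 181.57820469]
 [256.26509834 235.77253295]
 [256.71372697 199.0321514 ]]
```

View pics/w3.png

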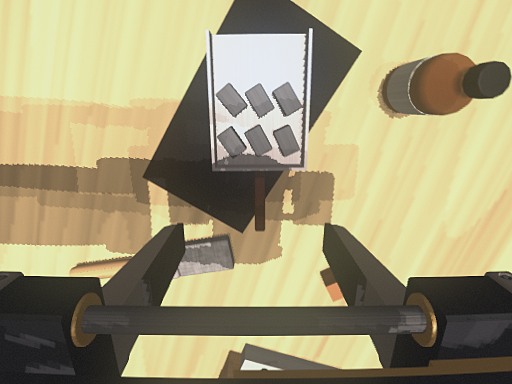

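```bash
python3 - <<'E'
from h import *
d=load('wrist')
f=px2w(d,[[260,176],[260,231]],.053);b=px2w(d,[[234,265],[229,237],[178,243],[178,274]],.01)
s=get_state();R,p=s['tool_rot'],s['tcp_pos']
print('fin world',f.round(4),'yaw',np.degrees(np.arctan2(*(f[0]-f[1])[1::-1])))
print('fin tool',((f-p)@R).round(4));print('brush tool',((b-p)@R).round(4))
E
```

```text
fin world [[0.5327 0.2805 0.053 ]
 [0.5492 0.2279 0.053 ]] yaw 107.45644782218893
fin tool [[ 0.0854  0.0047 -0.0224]
 [ 0.0853  0.0051  0.0328]]
brush tool [[ 0.1284 -0.0245  0.097 ]
 [ 0.1284 -0.0295  0.0603]
 [ 0.1287 -0.0893  0.0685]
 [ 0.1286 -0.0926  0.1101]]
```

Fin at wrist px (260,176)-(260,231), 55 mm long as given; six chunks in tray; brush is 5 cm clear. Grasping.

```bash
python3 -m pendant '0.04 0.004 -0.004 0 0 0;0.08 0.004 -0.004 0 0 0;0.11 0.004 -0.004 0 0 0;0.125 0.004 -0.004 0 0 0;0.125 0.004 -0.004 0 0 0;0.125 0.004 -0.004 0 0 0'
python3 -m pendant '0 0 0 0 0 0;0 0 0 0 0 0;0 0 0 0 0 0;0 0 0 0 0 0;0 0 0 0 0 0;0 0 0 0 0 0;0 0 0 0 0 0;0 0 0 0 0 0;0 0 0 0 0 0;0 0 0 0 0 0' 0 |grep -v rot
python3 -m pendant '0 0 0 0 0 0;0 0 0 0 0 0;0 0 0 0 0 0' 0 |grep -v rot
python3 -m pendant '-0.003 0 0 0 0 0;-0.006 0 0 0 0 0;-0.009 0 0 0 0 0;-0.012 0 0 0 0 0;-0.015 0 0 0 0 0;-0.018 0 0 0 0 0;-0.02 0 0 0 0 0;-0.02 0 0 0 0 0'
python3 - <<'E'
from h import *
print(get_state()['moment'])
d=snap('wrist');e=snap('side')
cv2.imwrite('pics/m4.png',np.hstack([d['image'][0:250,150:400],cv2.resize(e['image'][230:340,170:300],(500,423))[:250+0]])[:,:,::-1] if 0 else cv2.vconcat([cv2.resize(d['image'][0:260,130:390],(520,520)),cv2.resize(e['image'][0:0+1,0:1],(520,1))])[:,:,::-1])
a=cv2.resize(d['image'][0:220,150:370],(400,400));b=cv2.resize(e['image'][240:350,170:280],(400,400),interpolation=cv2.INTER_CUBIC)
cv2.imwrite('pics/m4.png',np.hstack([a,b])[:,:,::-1])
E
```

```text
time: 10.27
tcp_pos: [0.5377, 0.2614, 0.0135]
tool_rot: [[-0.005, 0.957, 0.29], [0.0, 0.29, -0.957], [-1.0, -0.005, -0.002]]
contact_force: [0.9, -0.1, 0.2]
finger_gap: 1.002
time: 11.1
tcp_pos: [0.5376, 0.2615, 0.0134]
contact_force: [-0.3, -0.0, 0.1]
finger_gap: 0.3
time: 11.35
tcp_pos: [0.5375, 0.2616, 0.0135]
contact_force: [-0.8, -0.4, 1.1]
finger_gap: 0.104
time: 12.02
tcp_pos: [0.5381, 0.2617, 0.0341]
tool_rot: [[-0.004, 0.957, 0.29], [0.0, 0.29, -0.957], [-1.0, -0.004, -0.002]]
contact_force: [0.2, -0.6, -2.9]
finger_gap: 0.103
[-0.14829314 -0.17870721 -0.0471404 ]
```

View pics/m4.png

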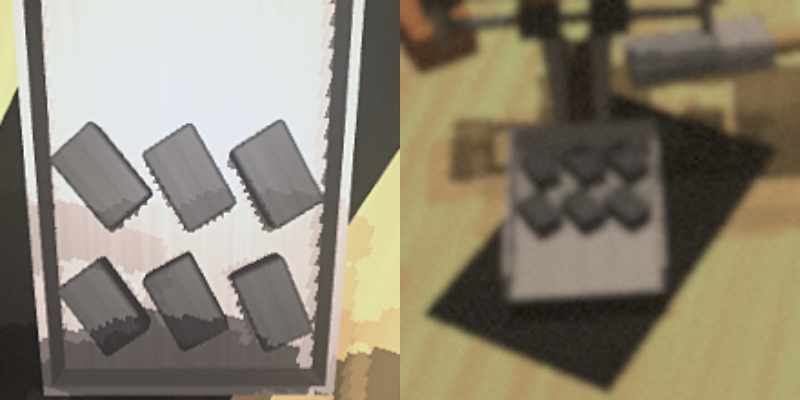

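```bash
cat >> h.py <<'E'
def tray_pose(tcp,Rt):
    # tray frame from tool: tool y=tray y, tool z=-tray x, tool x=-tray z ; grasp: tray pt (-.082,0,z0), TCP tip at z=.0105 in tray frame
    Rr=np.c_[-Rt[:,2],Rt[:,1],-Rt[:,0]]  # tray axes (x,y,z) in world
    return tcp-Rr@np.array([-.082,0,.0105]),Rr
E
python3 - <<'E'
from h import *
e=load('side');s=get_state();t,R=tray_pose(s['tcp_pos'],s['tool_rot']);print(t,np.linalg.det(R))
for a in(0,4,8,12):
    Q=R@Ro.from_euler('y',a,degrees=True).as_matrix()
    g=t+R@[-.082,0,.03]
    print(a,w2px(e,[g+Q@(np.array([.065,y,z])-[-.082,0,.03]) for y,z in((-.048,.0),(.048,.0))]).round(1).tolist(),'back',w2px(e,[g+Q@(np.array([-.065,y,.025])-[-.082,0,.03]) for y in(-.048,.048)]).round(1).tolist())
print('measured [198.9 322.5],[242.1 319.8]')
E
```

```text
[0.51380446 0.34004    0.02320877] -1.0000000000000002
0 [[243.7, 319.0], [199.6, 321.7]] back [[240.6, 270.7], [200.3, 273.0]]
4 [[243.8, 321.4], [200.0, 324.1]] back [[240.6, 271.0], [200.3, 273.2]]
8 [[243.8, 323.4], [200.4, 326.1]] back [[240.6, 271.2], [200.3, 273.5]]
12 [[243.8, 325.2], [200.8, 327.8]] back [[240.6, 271.4], [200.4, 273.7]]
measured [198.9 322.5],[242.1 319.8]
```

```bash
cat >> h.py <<'E'
def tray_pose(tcp,Rt):
    Rr=np.c_[-Rt[:,2],-Rt[:,1],-Rt[:,0]]
    return tcp-Rr@np.array([-.082,0,.0105]),Rr
def tool_for_lip(lip,yaw,tilt):
    Rr=Ro.from_euler('ZY',[yaw,tilt],degrees=True).as_matrix()
    Rt=np.c_[-Rr[:,2],-Rr[:,1],-Rr[:,0]]
    return np.array(lip)+Rr@(np.array([-.082,0,.0105])-[.065,0,.003]),Rt
def lipnow():
    s=get_state();t,R=tray_pose(s['tcp_pos'],s['tool_rot']);return t+R@[.065,0,.003]
BIN=fr(ST,-.078,-.060)
E
python3 -m pendant '-0.003 0 0 0 0 0;-0.010 0 0 0 0 0;-0.02 0 0 0 0 0;-0.035 0 0 0 0 0;-0.05 0 0 0 0 0;-0.065 0 0 0 0 0;-0.08 0 0 0 0 0;-0.09 0 0 0 0 0;-0.095 0 0 0 0 0;-0.095 0 0 0 0 0'|grep -v rot
python3 - <<'E'
from h import *
print(BIN,lipnow(),get_state()['moment'])
L=fr(ST,-.078,-.085)
plan([tool_for_lip((*L,.12),87.6,0)])
E
```

```text
time: 12.95
tcp_pos: [0.5392, 0.2618, 0.1304]
contact_force: [0.3, 1.0, -3.8]
finger_gap: 0.105
[ 0.64547567 -0.04440915] [0.49651016 0.40250557 0.12318373] [-0.17491507 -0.17279494  0.02895945]
t 12.95 tcp [0.5392 0.2618 0.1304] F [ 0.3  1.  -3.8] gap 0.105 j [14. 17. 92.  0. 71. -3.]
0.0022 -0.0440 0.4863 0.3365 -0.0013 0.0021  rows 11.7  J1-phi -16.0
```

```bash
python3 -m pendant '0 0 0.003 0.002 0 0;0 -0.001 0.010 0.007 0 0;0 -0.002 0.02 0.014 0 0;0 -0.003 0.032 0.022 0 0;0 -0.004 0.045 0.031 0 0;0 -0.005 0.058 0.04 0 0;0 -0.006 0.07 0.048 0 0;0 -0.007 0.08 0.055 0 0;0 -0.008 0.087 0.06 0 0;0 -0.008 0.09 0.062 0 0'|grep -v rot
python3 - <<'E'
from h import *
d=snap('wrist');cv2.imwrite('pics/w5.png',d['image'][0:250,100:420,::-1])
L=fr(ST,-.078,-.085);plan([tool_for_lip((*L,.12),87.6,0)])
s=get_state();t,R=tray_pose(s['tcp_pos'],s['tool_rot'])
print(w2px(d,[t+R@[.065,y,.003] for y in(-.048,0,.048)]).round(0).tolist(),w2px(d,[t+R@[-.065,y,.025] for y in(-.048,0,.048)]).round(0).tolist())
E
```

```text
time: 13.78
tcp_pos: [0.5579, 0.172, 0.1303]
contact_force: [0.7, 0.2, -2.5]
finger_gap: 0.106
t 13.83 tcp [0.558  0.1721 0.1304] F [ 1.  -0.9 -2.9] gap 0.106 j [ 5. 15. 95.  0. 71. -8.]
0.0024 -0.0108 0.3965 0.2729 -0.0010 0.0020  rows 9.5  J1-phi -16.0
[[341.0, -14.0], [253.0, -15.0], [166.0, -14.0]] [[334.0, 222.0], [253.0, 222.0], [172.0, 222.0]]
```

View pics/w5.png

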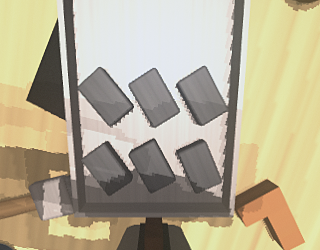

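```bash
python3 -m pendant '0 0 0.004 0.003 0 0;0 0 0.012 0.008 0 0;0 -0.001 0.024 0.016 0 0;0 -0.001 0.038 0.026 0 0;0 -0.002 0.054 0.037 0 0;0 -0.002 0.07 0.048 0 0;0 -0.003 0.086 0.059 0 0;0 -0.003 0.1 0.069 0 0;0 -0.003 0.11 0.076 0 0;0 -0.003 0.114 0.079 0 0'|grep -v rot
python3 -m pendant '0 0 0.004 0.003 0 0;0 0 0.012 0.008 0 0;0 -0.001 0.024 0.016 0 0;0 -0.001 0.038 0.026 0 0;0 -0.002 0.054 0.037 0 0;0 -0.002 0.07 0.048 0 0;0 -0.003 0.086 0.059 0 0;0 -0.003 0.1 0.069 0 0;0 -0.003 0.11 0.076 0 0;0 -0.003 0.114 0.079 0 0'|grep -v rot
python3 - <<'E'
from h import *
L=fr(ST,-.078,-.085);plan([tool_for_lip((*L,.12),87.6,0)])
E
```

```text
time: 14.67
tcp_pos: [0.5817, 0.0585, 0.1303]
contact_force: [0.3, 0.0, -3.5]
finger_gap: 0.111
time: 15.5
tcp_pos: [0.5961, -0.0566, 0.1303]
contact_force: [0.5, -0.5, -2.8]
finger_gap: 0.107
t 15.5 tcp [ 0.5961 -0.0566  0.1303] F [ 0.5 -0.5 -2.8] gap 0.107 j [-17.  17.  92.  -0.  71. -21.]
0.0027 0.0312 0.1622 0.1106 0.0000 0.0014  rows 4.0  J1-phi -16.0
```

```bash
python3 -m pendant '0 0.001 0.004 0.003 0 0;0 0.002 0.014 0.009 0 0;0 0.005 0.029 0.02 0 0;0 0.009 0.047 0.032 0 0;0 0.013 0.067 0.046 0 0;0 0.017 0.088 0.06 0 0;0 0.021 0.11 0.075 0 0;0 0.025 0.131 0.09 0 0;0 0.029 0.149 0.103 0 0;0 0.031 0.162 0.11 0 0'|grep -v rot
python3 -m pendant '0 0 0 0 0 0;0 0 0 0 0 0;0 0 0 0 0 0'|grep -v rot
python3 - <<'E'
from h import *
d=snap('wrist');e=snap('top')
L=fr(ST,-.078,-.085);print(L,lipnow())
plan([tool_for_lip((*L,z),87.6,t) for z,t in((.115,5),(.11,10),(.1,15),(.093,20),(.09,24))])
cv2.imwrite('pics/w6.png',np.hstack([cv2.resize(d['image'],(400,300)),cv2.resize(e['image'][90:240,180:380],(400,300))])[:,:,::-1])
E
```

```text
time: 16.33
tcp_pos: [0.6386, -0.2193, 0.1301]
contact_force: [-0.2, -0.0, -2.9]
finger_gap: 0.107
time: 16.58
tcp_pos: [0.6384, -0.2189, 0.1299]
contact_force: [0.4, 0.6, -4.1]
finger_gap: 0.107
[ 0.6444375  -0.06938758] [ 0.64467808 -0.07137176  0.12244118]
t 16.68 tcp [ 0.6384 -0.2182  0.13  ] F [-0.3 -0.1 -2.9] gap 0.11 j [-29.  28.  78.  -0.  74. -27.]
-0.0053 -0.0002 -0.0032 -0.0008 -0.0868 0.0014  rows 0.7  J1-phi -16.0
-0.0129 -0.0002 -0.0055 -0.0008 -0.1741 0.0014  rows 0.7  J1-phi -16.0
-0.0153 -0.0002 -0.0089 -0.0007 -0.2614 0.0014  rows 0.7  J1-phi -16.0
-0.0203 -0.0002 -0.0134 -0.0007 -0.3486 0.0015  rows 0.7  J1-phi -15.0
-0.0266 -0.0003 -0.0177 -0.0006 -0.4184 0.0015  rows 0.6  J1-phi -15.0
```

View pics/w6.png

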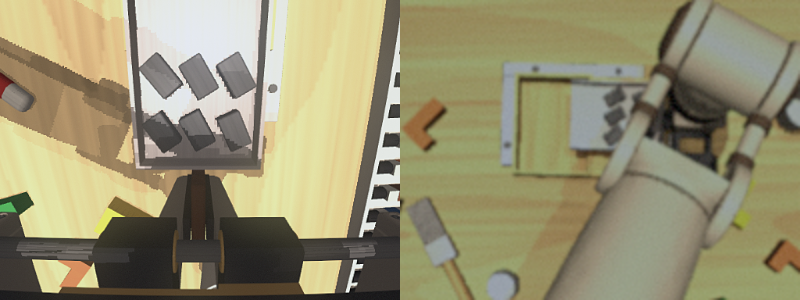

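```bash
python3 -m pendant '-0.005 0 -0.003 0 -0.04 0;-0.008 0 -0.005 0 -0.087 0;-0.01 0 -0.006 0 -0.13 0;-0.013 0 -0.007 0 -0.174 0;-0.015 0 -0.009 0 -0.218 0;-0.015 0 -0.009 0 -0.261 0;-0.018 0 -0.011 0 -0.305 0;-0.02 0 -0.013 0 -0.349 0;-0.027 0 -0.018 0 -0.418 0;-0.027 0 -0.018 0 -0.418 0'|grep -v rot
python3 - <<'E'
from h import *
L=fr(ST,-.078,-.085);print(L,lipnow())
plan([tool_for_lip((*L,z),87.6,t) for z,t in((.085,28),(.08,32),(.075,36),(.07,40),(.068,44),(.068,48),(.068,52))])
E
```

```text
time: 17.52
tcp_pos: [0.6395, -0.1963, 0.1569]
contact_force: [-0.3, 0.7, -2.9]
finger_gap: 0.105
[ 0.6444375  -0.06938758] [ 0.64441737 -0.06515445  0.09035307]
t 17.52 tcp [ 0.6395 -0.1963  0.1569] F [-0.3  0.7 -2.9] gap 0.105 j [-16.  24.  83. -25.  69.  -6.]
-0.0037 -0.0003 0.0008 0.0037 -0.0703 0.0000  rows 0.6  J1-phi -15.0
-0.0093 -0.0003 -0.0028 0.0037 -0.1401 -0.0001  rows 0.6  J1-phi -14.0
-0.0147 -0.0003 -0.0072 0.0037 -0.2099 -0.0002  rows 0.6  J1-phi -14.0
-0.0200 -0.0003 -0.0122 0.0037 -0.2798 -0.0004  rows 0.6  J1-phi -13.0
-0.0277 -0.0003 -0.0167 0.0037 -0.3496 -0.0005  rows 0.6  J1-phi -12.0
-0.0371 -0.0003 -0.0210 0.0037 -0.4194 -0.0006  rows 0.6  J1-phi -12.0
-0.0461 -0.0003 -0.0260 0.0037 -0.4892 -0.0008  rows 0.6  J1-phi -11.0
```

```bash
python3 -m pendant '-0.004 0 0.001 0.002 -0.07 0;-0.009 0 -0.003 0.004 -0.14 0;-0.015 0 -0.007 0.004 -0.21 0;-0.02 0 -0.012 0.004 -0.28 0;-0.028 0 -0.017 0.004 -0.35 0;-0.037 0 -0.021 0.004 -0.42 0;-0.046 0 -0.026 0.004 -0.49 0;-0.046 0 -0.026 0.004 -0.49 0;-0.046 0 -0.026 0.004 -0.49 0;-0.046 0 -0.026 0.004 -0.49 0'
python3 -m pendant '0 0 0 0 0 0;0 0 0 0 0 0;0 0 0 0 0 0;0 0 0 0 0 0;0 0 0 0 0 0;0 0 0 0 0 0'|grep -v rot
python3 - <<'E'
from h import *
d=snap('wrist');e=snap('top')
print(lipnow(),get_state()['joints'])
cv2.imwrite('pics/w7.png',np.hstack([cv2.resize(d['image'],(400,300)),cv2.resize(e['image'][90:240,180:380],(400,300))])[:,:,::-1])
E
```

```text
time: 18.35
tcp_pos: [0.6412, -0.1543, 0.1885]
tool_rot: [[-0.033, 0.999, -0.027], [-0.786, -0.042, -0.616], [-0.617, 0.001, 0.787]]
contact_force: [-0.9, -0.8, -2.7]
finger_gap: 0.107
time: 18.85
tcp_pos: [0.6412, -0.1545, 0.1885]
contact_force: [-1.3, 0.1, -2.9]
finger_gap: 0.107
[ 0.64489626 -0.06965718  0.0681778 ] [ -1.85493719  29.36095315  83.66247009 -54.04532957  76.425602
  18.85544749]
```

View pics/w7.png

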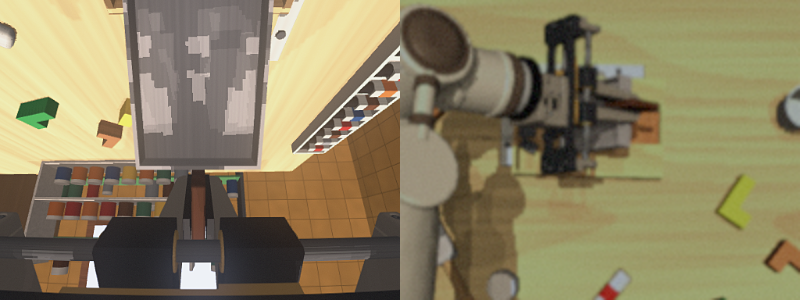

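The pan is clear of chunks in the wrist view, where all of the floor in view is bare. I'll level the tray and check it, as well as the bin.

```bash
python3 - <<'E'
from h import *
L=fr(ST,-.078,-.085)
plan([tool_for_lip((*L,z),87.6,t) for z,t in((.085,45),(.1,30),(.12,15),(.13,0))])
E
```

```text
t 18.95 tcp [ 0.6412 -0.1544  0.1885] F [ 0.5 -1.1 -1.9] gap 0.106 j [ -2.  29.  84. -54.  76.  19.]
0.0071 -0.0003 0.0129 -0.0011 0.1204 -0.0003  rows 1.0  J1-phi -12.0
0.0355 -0.0003 0.0171 -0.0010 0.3822 -0.0005  rows 2.1  J1-phi -14.0
0.0576 -0.0003 0.0157 -0.0009 0.6440 -0.0006  rows 2.1  J1-phi -16.0
0.0802 -0.0003 -0.0019 -0.0009 0.9058 -0.0007  rows 2.1  J1-phi -16.0
```

```bash
python3 -m pendant '0.007 0 0.013 0 0.12 0;0.02 0 0.015 0 0.24 0;0.035 0 0.017 0 0.36 0;0.042 0 0.017 0 0.47 0;0.05 0 0.016 0 0.58 0;0.058 0 0.0155 0 0.68 0;0.066 0 0.008 0 0.76 0;0.074 0 0.003 0 0.84 0;0.08 0 -0.002 0 0.906 0;0.08 0 -0.002 0 0.906 0'|grep -v rot
python3 - <<'E'
from h import *
h=snap('wrist')['image'];L=fr(TR,.065,0)
cv2.imwrite('pics/w8.png',cv2.resize(h,(400,300))[:,:,::-1])
plan([tool_for_lip((*fr(ST,-.078,0.1),.125),97,0)])
E
```

```text
time: 19.78
tcp_pos: [0.6369, -0.2191, 0.1356]
contact_force: [0.8, -0.6, -2.4]
finger_gap: 0.105
t 19.83 tcp [ 0.6374 -0.2179  0.1364] F [-0.3  0.2 -2.6] gap 0.107 j [-29.  27.  78.  -0.  75. -26.]
0.0037 0.0241 -0.1887 -0.1672 0.0007 0.0016  rows 4.6  J1-phi -10.0
```

```bash
python3 -m pendant '0 -0.002 -0.008 -0.005 0 0;0 -0.006 -0.025 -0.018 0 0;0 -0.012 -0.048 -0.034 0 0;0 -0.018 -0.073 -0.052 0 0;0 -0.025 -0.099 -0.07 0 0;0 -0.032 -0.126 -0.09 0 0;0 -0.038 -0.152 -0.108 0 0;0 -0.044 -0.176 -0.125 0 0;0 -0.05 -0.197 -0.14 0 0;0 -0.053 -0.21 -0.149 0 0'|grep -v rot
python3 - <<'E'
from h import *
plan([((.5377,.2615,.13),16.86)])
E
```

```text
time: 20.67
tcp_pos: [0.5929, -0.0017, 0.1369]
contact_force: [-0.9, -0.3, -2.1]
finger_gap: 0.106
t 20.67 tcp [ 0.5929 -0.0017  0.1369] F [-0.9 -0.3 -2.1] gap 0.106 j [-12.  16.  93.  -0.  72. -18.]
0.0066 -0.0263 -0.2677 -0.1853 0.0014 0.0016  rows 6.5  J1-phi 9.0
```

```bash
python3 -m pendant '0 -0.001 -0.008 -0.005 0 0;0 -0.003 -0.026 -0.018 0 0;0 -0.005 -0.052 -0.036 0 0;0 -0.008 -0.082 -0.057 0 0;0 -0.012 -0.117 -0.081 0 0;0.002 -0.015 -0.152 -0.105 0 0;0.004 -0.019 -0.188 -0.13 0 0;0.005 -0.022 -0.222 -0.154 0 0;0.006 -0.025 -0.252 -0.175 0 0;0.006 -0.026 -0.268 -0.185 0 0'|grep -v rot
python3 -m pendant '0 0 0 0 0 0;0 0 0 0 0 0;0 0 0 0 0 0'|grep -v rot
python3 - <<'E'
from h import *
plan([((.5377,.2615,.0135),16.86)])
d=snap('wrist');e=snap('top')
cv2.imwrite('pics/w9.png',np.hstack([cv2.resize(d['image'],(400,300)),cv2.resize(e['image'][110:210,225:325],(400,400),interpolation=cv2.INTER_CUBIC)[50:350]])[:,:,::-1])
E
```

```text
time: 21.5
tcp_pos: [0.5365, 0.2652, 0.1307]
contact_force: [0.2, 0.1, -1.7]
finger_gap: 0.108
time: 21.75
tcp_pos: [0.5367, 0.2647, 0.1309]
contact_force: [-0.3, 0.3, -2.4]
finger_gap: 0.109
t 21.75 tcp [0.5367 0.2647 0.1309] F [-0.3  0.3 -2.4] gap 0.109 j [15. 17. 92. -0. 71. -2.]
0.1174 0.0001 0.0031 0.0038 0.0022 0.0010  rows 2.8  J1-phi 9.0
```

View pics/w9.png

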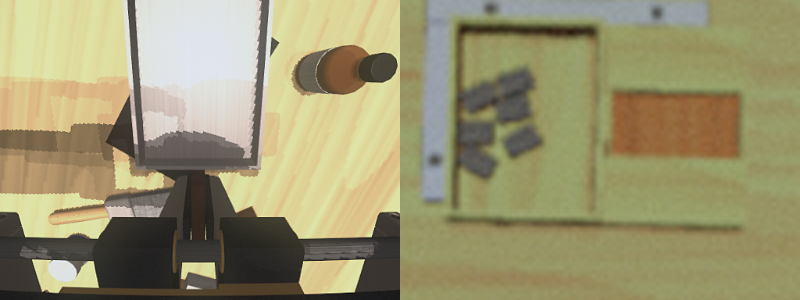

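All six chunks are in the bin (right crop, around (495,120)) and the tray is empty. Lowering the tray now.

```bash
python3 -m pendant '0.03 0 0.003 0.003 0.002 0;0.06 0 0.003 0.003 0.002 0;0.085 0 0.003 0.003 0.002 0;0.1 0 0.003 0.003 0.002 0;0.108 0 0.003 0.003 0.002 0;0.113 0 0.003 0.003 0.002 0;0.1175 0 0.003 0.003 0.002 0;0.1175 0 0.003 0.003 0.002 0;0.1175 0 0.003 0.003 0.002 0'|grep -v rot
python3 -m pendant '0 0 0 0 0 0;0 0 0 0 0 0;0 0 0 0 0 0;0 0 0 0 0 0;0 0 0 0 0 0;0 0 0 0 0 0;0 0 0 0 0 0;0 0 0 0 0 0;0 0 0 0 0 0' 1|grep -v rot
python3 -m pendant '0 0 0 0 0 0;0 0 0 0 0 0;-0.04 0 0 0 0 0;-0.08 0 0 0 0 0;-0.12 0 0 0 0 0;-0.16 0 0 0 0 0;-0.17 0 0 0 0 0;-0.17 0 0 0 0 0;-0.17 0 0 0 0 0;-0.17 0 0 0 0 0' 1|grep -v rot
python3 - <<'E'
from h import *
d=snap('wrist');e=snap('top')
cv2.imwrite('pics/w10.png',d['image'][:,:,::-1])
plan([((*fr(np.array([.6672,.1792,np.radians(-45.87)]),0,0),.2),f) for f in(44.1,-135.9)])
E
```

```text
time: 22.6
tcp_pos: [0.5388, 0.261, 0.0145]
contact_force: [-0.3, 0.3, -1.9]
finger_gap: 0.107
time: 23.35
tcp_pos: [0.5388, 0.2611, 0.0145]
contact_force: [0.6, 0.3, -0.8]
finger_gap: 0.739
time: 24.18
tcp_pos: [0.5373, 0.2606, 0.1819]
contact_force: [-0.7, 0.1, -0.4]
finger_gap: 0.999
t 24.28 tcp [0.5371 0.2606 0.1816] F [ 0.1  0.2 -0.2] gap 1.0 j [14. 14. 90.  0. 77. -3.]
-0.0189 0.1009 0.1155 -0.4764 -0.0013 0.0040  rows 3.8  J1-phi -29.0
-0.0189 0.1009 0.1155 2.6652 0.0054 0.0017  rows 25.1  J1-phi 151.0
```

View pics/w10.png

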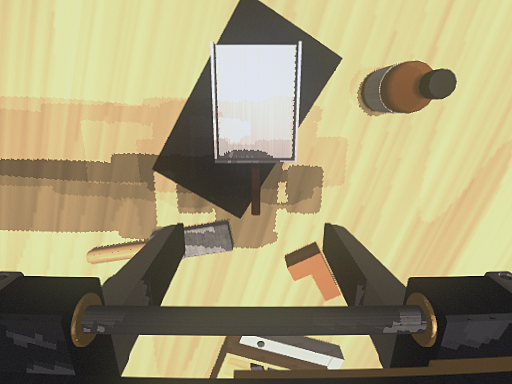

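The tray is back flat on the mat at wrist px (256,100), let go and empty. Next is the wooden block left of the stops, at wrist px (315,272); I'll approach it and look.

```bash
python3 -m pendant '0 0.03 0.03 -0.12 0 0;0 0.06 0.06 -0.24 0 0;0 0.101 0.116 -0.36 0 0;0.02 0.101 0.116 -0.476 0 0.004;0.02 0.101 0.116 -0.476 0 0.004;0.02 0.101 0.116 -0.476 0 0.004;0.02 0.101 0.116 -0.476 0 0.004'|grep -v rot
python3 - <<'E'
from h import *
d=snap('wrist')
c=cv2.resize(d['image'][120:320,150:350],(600,600),interpolation=cv2.INTER_CUBIC);cv2.imwrite('pics/w11.png',c[:,:,::-1])
B=np.array([.6672,.1792,np.radians(-45.87)])
L=[[-.0115,.0235],[-.0115,-.0235],[.0115,-.0235],[.0115,.0005],[.0595,.0005],[.0595,.0235]]
print(w2px(d,[[*fr(B,*p),.032] for p in L]).round(0).tolist())
E
```

```text
time: 24.87
tcp_pos: [0.6662, 0.179, 0.1595]
contact_force: [-0.3, 0.4, 0.8]
finger_gap: 0.996
[[276.0, 176.0], [232.0, 176.0], [233.0, 196.0], [255.0, 196.0], [255.0, 236.0], [275.0, 236.0]]
```

View pics/w11.png

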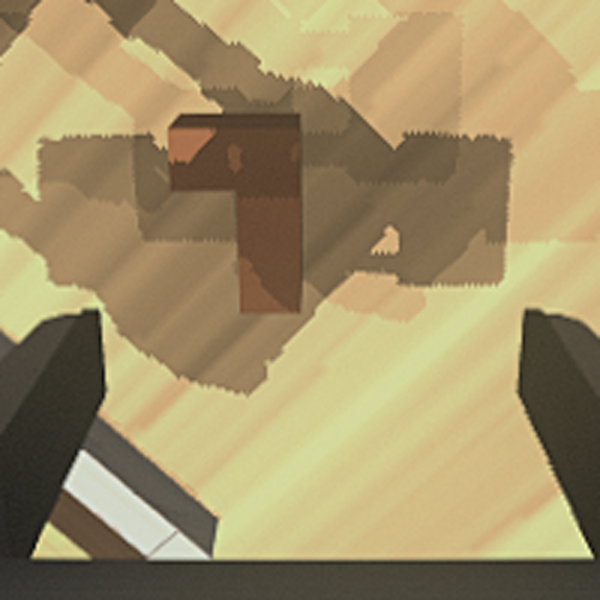

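The block is about 3 cm from where it was at first, so it has been knocked. I'll use this fresh view: top-face corners in the crop are (168,129), (300,129), (168,189), (237,189), (240,313) and (301,313).

```bash
python3 - <<'E'
from m1 import *
d=load('wrist');z=lambda a:(np.array(a)+.5)/3+[150,120]-.5
L=[[-.0115,.0235,.032],[-.0115,-.0235,.032],[.0115,-.0235,.032],[.0115,.0005,.032],[.0595,.0005,.032],[.0595,.0235,.032]]
b=fit('blk1',L,z([[300,129],[168,129],[168,189],[237,189],[240,313],[301,313]]),[.66,.2,-.8],d)
f=np.degrees(b[2])+90
plan([((*b[:2],.12),f),((*b[:2],.017),f)])
E
```

```text
blk1 [0.6365 0.17  ] -46.05 res px 0.79 [[-0.1, -0.4], [-0.2, -0.4], [0.8, 0.4], [-0.2, 0.5], [-0.1, -0.0], [-0.2, 0.0]]
t 24.92 tcp [0.6664 0.1795 0.1606] F [-0.8 -0.1  0.3] gap 0.999 j [  5.  28.  74.   0.  78. -39.]
0.0407 -0.0281 -0.0139 0.0021 -0.0023 0.0005  rows 1.2  J1-phi -29.0
0.1437 -0.0280 -0.0137 0.0021 -0.0023 0.0005  rows 2.5  J1-phi -29.0
```

```bash
python3 -m pendant '0.02 -0.028 -0.014 0.002 0 0;0.04 -0.028 -0.014 0.002 0 0;0.07 -0.028 -0.014 0.002 0 0;0.11 -0.028 -0.014 0.002 0 0;0.135 -0.028 -0.014 0.002 0 0;0.143 -0.028 -0.014 0.002 0 0;0.143 -0.028 -0.014 0.002 0 0;0.143 -0.028 -0.014 0.002 0 0'|grep -v rot
python3 -m pendant '0 0 0 0 0 0;0 0 0 0 0 0;0 0 0 0 0 0;0 0 0 0 0 0;0 0 0 0 0 0;0 0 0 0 0 0;0 0 0 0 0 0;0 0 0 0 0 0;0 0 0 0 0 0;0 0 0 0 0 0' 0|grep -v rot
python3 -m pendant '-0.02 0 0 0 0 0;-0.05 0 0 0 0 0;-0.08 0 0 0 0 0;-0.11 0 0 0 0 0;-0.13 0 0 0 0 0;-0.13 0 0 0 0 0'|grep -v rot
python3 - <<'E'
from h import *
P=fr(ST,-.078,-.116-.060+.036);print(P)
plan([((*P,.14),-2.4)])
E
```

```text
time: 25.58
tcp_pos: [0.6369, 0.1711, 0.0193]
contact_force: [0.6, -0.3, 0.1]
finger_gap: 1.002
time: 26.42
tcp_pos: [0.6369, 0.171, 0.0194]
contact_force: [-0.8, -0.6, -0.6]
finger_gap: 0.506
time: 26.92
tcp_pos: [0.6403, 0.1712, 0.1554]
contact_force: [0.8, 1.0, -0.9]
finger_gap: 0.512
[ 0.64215352 -0.12434014]
t 26.92 tcp [0.6403 0.1712 0.1554] F [ 0.8  1.  -0.9] gap 0.512 j [  5.  24.  80.   0.  75. -40.]
0.0148 -0.2041 0.2138 0.8099 0.0013 -0.0103  rows 7.1  J1-phi -9.0
```

```bash
python3 -m pendant '0 -0.01 0.01 0.06 0 0;0 -0.03 0.03 0.15 0 0;0 -0.055 0.055 0.25 0 -0.003;0 -0.085 0.088 0.35 0 -0.005;0 -0.12 0.125 0.47 0 -0.01;0 -0.15 0.157 0.59 0 -0.01;0 -0.175 0.183 0.7 0 -0.01;0 -0.195 0.204 0.78 0 -0.01;0 -0.204 0.214 0.81 0 -0.01;0 -0.204 0.214 0.81 0 -0.01'|grep -v rot
python3 -m pendant '0.03 0 0 0 0 0;0.06 0 0 0 0 0;0.07 0 0 0 0 0;0.07 0 0 0 0 0;0.07 0 0 0 0 0'
python3 - <<'E'
from h import *
d=snap('wrist')
c=cv2.resize(d['image'][100:290,150:350],(800,760),interpolation=cv2.INTER_CUBIC)[:600];cv2.imwrite('pics/w12.png',c[:,:,::-1])
P=fr(ST,-.078,-.116-.060+.036)
plan([((*P,.08),-2.4)])
E
```

```text
time: 27.75
tcp_pos: [0.6414, -0.1279, 0.1531]
contact_force: [0.2, -0.1, -0.5]
finger_gap: 0.508
time: 28.17
tcp_pos: [0.641, -0.1266, 0.0827]
tool_rot: [[-0.002, 0.999, -0.045], [-0.0, -0.045, -0.999], [-1.0, -0.002, 0.0]]
contact_force: [-0.1, 0.2, 0.2]
finger_gap: 0.509
t 28.22 tcp [ 0.6422 -0.1273  0.0843] F [-0.4 -0.3 -0.4] gap 0.509 j [-22.  27.  84.  -0.  69. -19.]
0.0043 -0.0002 -0.0029 -0.0038 0.0014 -0.0006  rows 0.1  J1-phi -9.0
```

View pics/w12.png

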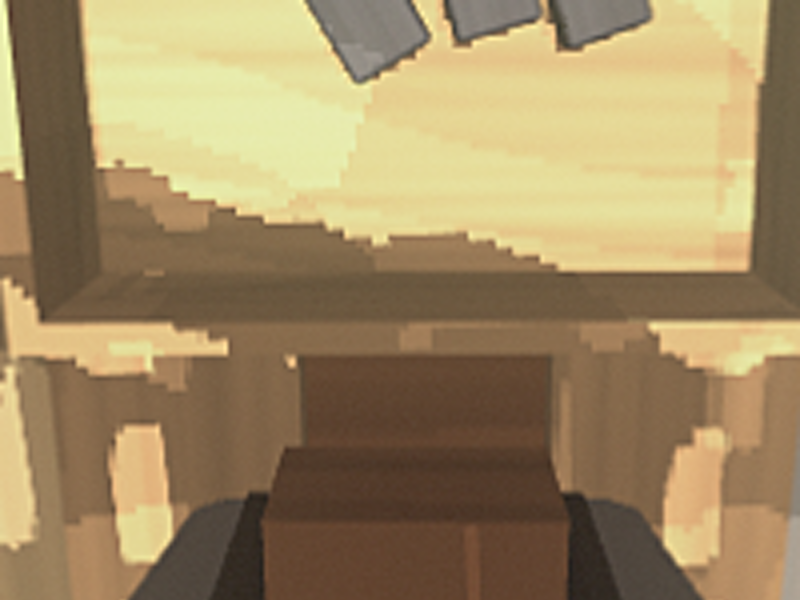

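```bash
python3 - <<'E'
from h import *
d=load('wrist');z=lambda a:(np.array(a)+.5)/4+[150,100]-.5
s=get_state();p=s['tcp_pos'];R=s['tool_rot'];zb=p[2]-.0193
T=lambda q:((q-p)@R).round(4)
print('foot bottom edge tool',T(px2w(d,z([[285,450],[552,450]]),zb))[:,1:]);print('foot top edge',T(px2w(d,z([[265,520],[567,520]]),zb+.032))[:,1:])
W=px2w(d,z([[300,355],[552,355],[300,320],[552,320]]),.05)
S=px2w(d,z([[301,380],[552,380]]),.03)
print('wall (z=.05) tool',T(W)[:,1:]);print('pocket sides tool',T(S)[:,1:])
Rs=Ro.from_euler('z',ST[2]).as_matrix()[:2,:2]
print('in stops: wall',((W[:,:2]-ST[:2])@Rs).round(4),'exp y -.120,-.114; sides',((S[:,:2]-ST[:2])@Rs).round(4),'exp x -.104,-.052')
E
```

```text
foot bottom edge tool [[-0.024  -0.0115]
 [ 0.0232 -0.0116]]
foot top edge [[-0.0234 -0.0126]
 [ 0.0219 -0.0126]]
wall (z=.05) tool [[-0.0225 -0.0247]
 [ 0.0244 -0.0247]
 [-0.0223 -0.0314]
 [ 0.0242 -0.0315]]
pocket sides tool [[-0.0246 -0.0135]
 [ 0.0271 -0.0136]]
in stops: wall [[-0.1002 -0.1182]
 [-0.0533 -0.1183]
 [-0.1    -0.1115]
 [-0.0535 -0.1116]] exp y -.120,-.114; sides [[-0.1024 -0.1294]
 [-0.0507 -0.1295]] exp x -.104,-.052
```

```bash
python3 -m pendant '0 0.0015 -0.005 -0.004 0.001 0;0 0.0015 -0.005 -0.004 0.001 0;0.01 0.0015 -0.005 -0.004 0.001 0;0.02 0.0015 -0.005 -0.004 0.001 0;0.028 0.0015 -0.005 -0.004 0.001 0;0.034 0.0015 -0.005 -0.004 0.001 0;0.038 0.0015 -0.005 -0.004 0.001 0;0.041 0.0015 -0.005 -0.004 0.001 0;0.043 0.0015 -0.005 -0.004 0.001 0;0.043 0.0015 -0.005 -0.004 0.001 0'
python3 -m pendant '0.002 0 0 0 0 0;0.003 0 0 0 0 0;0.003 0 0 0 0 0'|grep -v rot
python3 -m pendant '0.001 0 0 0 0 0;0.002 0 0 0 0 0;0.002 0 0 0 0 0'|grep -v rot
```

```text
time: 29.05
tcp_pos: [0.6437, -0.1224, 0.0409]
tool_rot: [[0.0, 0.999, -0.042], [-0.0, -0.042, -0.999], [-1.0, 0.0, 0.0]]
contact_force: [-0.5, 0.2, -0.6]
finger_gap: 0.505
time: 29.3
tcp_pos: [0.6437, -0.1224, 0.0378]
contact_force: [-0.1, -0.1, -0.0]
finger_gap: 0.506
time: 29.55
tcp_pos: [0.6441, -0.1225, 0.0373]
contact_force: [-2.6, 1.2, 6.7]
finger_gap: 0.506
```

```bash
python3 -m pendant '0 0 0 0 0 0;0 0 0 0 0 0;0 0 0 0 0 0;0 0 0 0 0 0;0 0 0 0 0 0;0 0 0 0 0 0;0 0 0 0 0 0;0 0 0 0 0 0' 1|grep -v rot
python3 -m pendant '-0.02 0 0 0 0 0;-0.05 0 0 0 0 0;-0.08 0 0 0 0 0;-0.12 0 0 0 0 0;-0.14 0 0 0 0 0;-0.14 0 0 0 0 0;-0.14 0 0 0 0 0' 1|grep -v rot
cat > seg.py <<'E'
from h import *
from scipy.optimize import minimize
OUT=np.array([[-.0115,.0235],[-.0115,-.0235],[.0115,-.0235],[.0115,.0005],[.0595,.0005],[.0595,.0235]])
def brown(im):
    h=cv2.cvtColor(im,cv2.COLOR_RGB2HSV);return ((h[...,0]<16)&(h[...,1]>100)&(h[...,2]>40)).astype(np.uint8)
def sil(d,b,z0,S=4):
    # projected silhouette of L prism
    m=np.zeros((384*S,512*S),np.uint8)
    P=[fr(b,*o) for o in OUT]
    lo=w2px(d,[[*p,z0] for p in P]);hi=w2px(d,[[*p,z0+.032] for p in P])
    f=lambda q:np.round((np.array(q)+.5)*S-.5).astype(np.int32)
    cv2.fillPoly(m,[f(lo)],1);cv2.fillPoly(m,[f(hi)],1)
    for i in range(6):
        j=(i+1)%6;cv2.fillPoly(m,[f([lo[i],lo[j],hi[j],hi[i]])],1)
    return cv2.resize(m.astype(np.float32),(512,384),interpolation=cv2.INTER_AREA)
def fitL(d,b0,z0=0.,rad=45):
    m=brown(d['image']);c=w2px(d,[[*fr(b0,.015,.005),z0+.03]])[0]
    n,l,st,ce=cv2.connectedComponentsWithStats(m)
    k=[(i,st[i,4],ce[i].round(0)) for i in range(1,n) if st[i,4]>60];print('blobs',k)
    i=min(k,key=lambda t:np.linalg.norm(t[2]-c))[0];M=(l==i).astype(np.float32)
    w=px2w(d,[ce[i]],z0+.02)[0];best=None
    b0=np.array(b0)
    off=w[:2]-fr(b0,.013,.005);
    for dy in(0,.35,-.35):
        x0=np.array([b0[0]+off[0],b0[1]+off[1],b0[2]+dy])
        r=minimize(lambda q:np.abs(sil(d,q,z0)-M).sum(),x0,method='Nelder-Mead',options=dict(initial_simplex=x0+np.array([[0,0,0],[.01,0,0],[0,.01,0],[0,0,.2]]),xatol=1e-4,fatol=.3))
        if best is None or r.fun<best.fun: best=r
    print('L',best.x[:2].round(4),np.degrees(best.x[2]).round(2),'err px',best.fun.round(0),'of',M.sum());return best.x
E
python3 - <<'E'
from seg import *
d=snap('top')
b=fitL(d,[.4398,-.3938,np.radians(229.2)])
plan([((*b[:2],.16),np.degrees(b[2])+90-270+0)])
E
```

```text
time: 30.22
tcp_pos: [0.644, -0.1225, 0.0372]
contact_force: [-0.5, -0.7, -0.7]
finger_gap: 0.995
time: 30.8
tcp_pos: [0.6449, -0.1228, 0.1789]
contact_force: [0.6, -0.5, -0.2]
finger_gap: 1.0
blobs [(54, np.int32(122), array([112., 153.])), (56, np.int32(86), array([302., 153.])), (65, np.int32(2243), array([ 33., 229.])), (73, np.int32(123), array([483., 174.])), (96, np.int32(71), array([460., 215.])), (99, np.int32(230), array([376., 220.])), (138, np.int32(71), array([462., 272.])), (146, np.int32(127), array([486., 279.])), (151, np.int32(70), array([462., 291.])), (169, np.int32(122), array([487., 321.]))]
L [ 0.4373 -0.3936] 233.5 err px 74.0 of 230.0
t 30.85 tcp [ 0.6437 -0.1224  0.1766] F [-0.7  0.2 -1.3] gap 1.001 j [-21.  22.  80.  -0.  78. -19.]
0.0167 -0.1949 0.2796 -0.9754 0.0001 0.0004  rows 8.2  J1-phi -95.0
```

```bash
python3 -m pendant '0.017 -0.195 0.28 0.67 0 0;0.017 -0.195 0.28 0.67 0 0;0.017 -0.195 0.28 0.67 0 0;0.017 -0.195 0.28 0.67 0 0;0.017 -0.195 0.28 0.67 0 0;0.017 -0.195 0.28 0.67 0 0;0.017 -0.195 0.28 0.67 0 0;0.017 -0.195 0.28 0.67 0 0;0.017 -0.195 0.28 0.67 0 0;0.017 -0.195 0.28 0.67 0 0'|grep -v rot
python3 -m pendant '0 0 0 0 0 0;0 0 0 0 0 0;0 0 0 0 0 0'|grep -v rot
python3 - <<'E'
from seg import *
d=snap('wrist')
cv2.imwrite('pics/w13.png',d['image'][:,:,::-1])
b=fitL(d,[.4398,-.3938,np.radians(229.2)])
s=sil(d,b,0.);o=d['image'][:,:,::-1].copy();cs,_=cv2.findContours((s>.5).astype(np.uint8),0,2);cv2.drawContours(o,cs,-1,(255,0,255),1);cv2.imwrite('pics/w13.png',cv2.resize(o[80:330,90:430],None,fx=2,fy=2))
f=np.degrees(b[2])+90-360
plan([((*b[:2],.10),f),((*b[:2],.0185),f)])
E
```

```text
time: 31.68
tcp_pos: [0.4345, -0.3949, 0.1571]
contact_force: [0.1, 0.1, -0.0]
finger_gap: 1.001
time: 31.93
tcp_pos: [0.4352, -0.3931, 0.1562]
contact_force: [0.4, 0.6, -0.6]
finger_gap: 1.0
blobs [(1, np.int32(644), array([41., 22.])), (41, np.int32(1984), array([261., 195.])), (43, np.int32(222), array([362., 182.]))]
L [ 0.4381 -0.3938] 230.65 err px 48.0 of 1984.0
t 31.98 tcp [ 0.4354 -0.3934  0.1566] F [-0.8  0.3 -0.6] gap 0.999 j [-54.  14.  93.  -0.  74. -13.]
0.0566 0.0026 -0.0015 -0.0272 -0.0009 0.0053  rows 1.4  J1-phi -3.0
0.1381 0.0031 -0.0014 -0.0272 -0.0009 0.0053  rows 2.0  J1-phi -3.0
```

```bash
python3 - <<'E'
from h import *
d=load('top');h=cv2.cvtColor(d['image'],cv2.COLOR_RGB2HSV);s=get_state();p=s['tcp_pos'];R=s['tool_rot']
m=((h[...,0]>45)&(h[...,0]<85)&(h[...,1]>120)).astype(np.uint8)
n,l,st,ce=cv2.connectedComponentsWithStats(m)
for i in range(1,n):
    if st[i,4]>80:
        ys,xs=np.where(l==i);q=(px2w(d,np.c_[xs,ys],.03)-p)@R;print('green',ce[i],st[i,4]);k=(np.abs(q[:,2])<.015);print(q[:,1:].min(0),q[:,1:].max(0),'y within |z|<15mm',q[k,1].min() if k.any() else None,q[k,1].max() if k.any() else None)
print('jar',((px2w(d,[[628/1.5625,292/1.5625]],.055)-p)@R))
E
```

```text
green [343.97345133 252.25663717] 226
[-0.15783534 -0.0388486 ] [-0.10651174  0.03934479] y within |z|<15mm -0.15783534395975168 -0.11630894725577241
jar [[0.10085892 0.13229815 0.00683714]]
```

```bash
python3 -m pendant '0.03 0.003 -0.0015 -0.027 0 0.005;0.06 0.003 -0.0015 -0.027 0 0.005;0.09 0.003 -0.0015 -0.027 0 0.005;0.12 0.003 -0.0015 -0.027 0 0.005;0.134 0.003 -0.0015 -0.027 0 0.005;0.1385 0.003 -0.0015 -0.027 0 0.005;0.1385 0.003 -0.0015 -0.027 0 0.005;0.1385 0.003 -0.0015 -0.027 0 0.005'|grep -v rot
python3 -m pendant '0 0 0 0 0 0;0 0 0 0 0 0;0 0 0 0 0 0;0 0 0 0 0 0;0 0 0 0 0 0;0 0 0 0 0 0;0 0 0 0 0 0;0 0 0 0 0 0;0 0 0 0 0 0;0 0 0 0 0 0' 0|grep -v rot
python3 -m pendant '-0.02 0 0 0 0 0;-0.05 0 0 0 0 0;-0.08 0 0 0 0 0;-0.11 0 0 0 0 0;-0.14 0 0 0 0 0;-0.14 0 0 0 0 0'|grep -v rot
python3 - <<'E'
from h import *
P=fr(ST,-.078,-.212)
plan([((*P,.16),-2.4-110),((*P,.16),177.6)])
E
```

```text
time: 32.65
tcp_pos: [0.4391, -0.3939, 0.0192]
contact_force: [0.6, 0.1, 0.4]
finger_gap: 1.0
time: 33.48
tcp_pos: [0.439, -0.3939, 0.0192]
contact_force: [-1.1, 0.1, 0.9]
finger_gap: 0.507
time: 33.98
tcp_pos: [0.4414, -0.3971, 0.1665]
contact_force: [0.1, -0.6, 1.4]
finger_gap: 0.504
t 33.98 tcp [ 0.4414 -0.3971  0.1665] F [ 0.1 -0.6  1.4] gap 0.504 j [-54.  13.  92.   0.  74. -14.]
0.0061 0.0258 -0.2806 1.2758 -0.0061 -0.0126  rows 10.2  J1-phi 95.0
0.0061 0.0258 -0.2806 2.4975 -0.0150 -0.0083  rows 9.8  J1-phi -195.0
```

```bash
python3 -m pendant '0 0.002 -0.025 0.125 0 0;0 0.005 -0.055 0.25 0 0;0 0.008 -0.085 0.375 0 0;0 0.011 -0.115 0.5 0 0;0 0.014 -0.145 0.625 0 0;0 0.017 -0.175 0.75 0 0;0 0.02 -0.205 0.875 0 0;0 0.022 -0.235 1.0 0 0;0 0.024 -0.26 1.12 0 0;0.006 0.026 -0.28 1.22 -0.006 -0.012'|grep -v rot
python3 - <<'E'
from h import *
P=fr(ST,-.078,-.212)
plan([((*P,.16),177.6)])
E
```

```text
time: 34.82
tcp_pos: [0.6404, -0.1949, 0.1604]
contact_force: [0.7, -1.1, -0.5]
finger_gap: 0.507
t 34.82 tcp [ 0.6404 -0.1949  0.1604] F [ 0.7 -1.1 -0.5] gap 0.507 j [-27.  25.  78.  -0.  77.  82.]
0.0004 0.0017 0.0007 1.2733 -0.0013 0.0005  rows 10.2  J1-phi -195.0
```

```bash
python3 -m pendant '0 0.002 0 0.125 0 0;0 0.002 0 0.25 0 0;0 0.002 0 0.375 0 0;0 0.002 0 0.5 0 0;0 0.002 0 0.625 0 0;0 0.002 0 0.75 0 0;0 0.002 0 0.875 0 0;0 0.002 0 1.0 0 0;0 0.002 0 1.12 0 0;0 0.002 0 1.22 0 0'|grep -v rot
python3 - <<'E'
from h import *
P=fr(ST,-.078,-.212)
plan([((*P,.16),177.6),((*P,.085),177.6)])
E
```

```text
time: 35.65
tcp_pos: [0.6393, -0.1965, 0.1591]
contact_force: [0.0, -0.4, -0.5]
finger_gap: 0.509
t 35.65 tcp [ 0.6393 -0.1965  0.1591] F [ 0.  -0.4 -0.5] gap 0.509 j [-27.  25.  78.  -0.  77. 152.]
-0.0009 0.0001 0.0003 0.0473 0.0000 -0.0003  rows 0.4  J1-phi -195.0
0.0741 0.0001 0.0003 0.0473 0.0000 -0.0003  rows 1.8  J1-phi -195.0
```

```bash
python3 -m pendant '0.02 0 0 0.047 0 0;0.05 0 0 0.047 0 0;0.07 0 0 0.047 0 0;0.074 0 0 0.047 0 0;0.074 0 0 0.047 0 0;0.074 0 0 0.047 0 0;0.074 0 0 0.047 0 0'
python3 - <<'E'
from h import *
d=snap('wrist')
c=cv2.resize(d['image'][130:280,156:356],(800,600),interpolation=cv2.INTER_CUBIC);cv2.imwrite('pics/w14.png',c[:,:,::-1])
P=fr(ST,-.078,-.212);plan([((*P,.08),177.6)])
E
```

```text
time: 36.23
tcp_pos: [0.6405, -0.1972, 0.0871]
tool_rot: [[0.003, -0.999, 0.042], [-0.001, 0.042, 0.999], [-1.0, -0.003, -0.001]]
contact_force: [0.1, 0.2, -0.2]
finger_gap: 0.506
t 36.28 tcp [ 0.6406 -0.1972  0.0873] F [ 0.2  0.2 -0.5] gap 0.507 j [-27.  29.  81.  -0.  69. 155.]
0.0073 0.0015 0.0009 0.0003 -0.0015 0.0031  rows 0.2  J1-phi -195.0
```

View pics/w14.png

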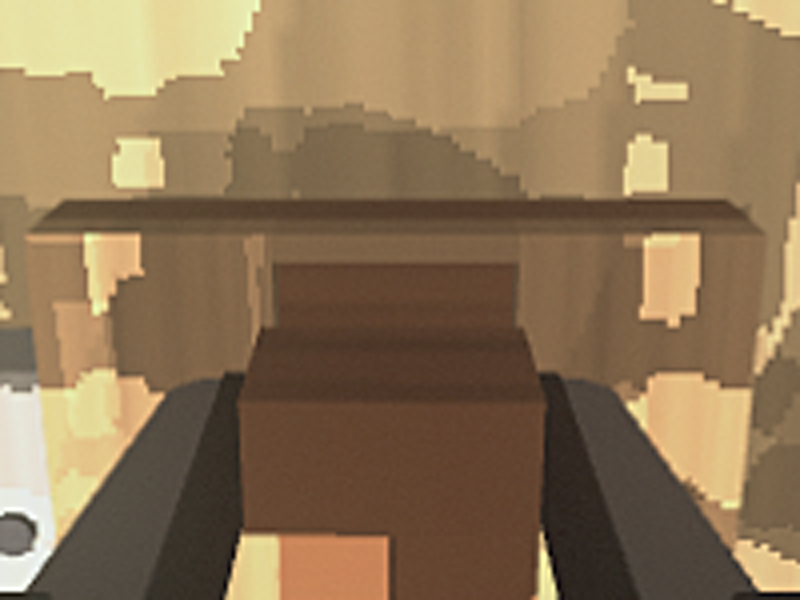

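Picture 16, the last one, shows:
- The deck's -y edge at row 235, and the pocket end at row 263 with its sides at columns 274 and 518.
- The held foot's bottom edge at row 328 and its top edge at row 402.
- The first block's arm at columns 280-388.

```bash
python3 - <<'E'
from h import *
d=load('wrist');z=lambda a:(np.array(a)+.5)/4+[156,130]-.5
s=get_state();p=s['tcp_pos'];R=s['tool_rot'];zb=p[2]-.0192
T=lambda uv,h:((px2w(d,z(uv),h)-p)@R).round(4)[:,1:].tolist()
print('foot bot',T([[262,328],[522,328]],zb),'top',T([[242,402],[543,402]],zb+.032),'inner top edge',T([[242,532]],zb+.032))
print('deck edge',T([[27,235],[765,235]],.03),'pocket end',T([[274,263],[518,263]],.03))
print('blk1 arm sides',T([[280,570],[388,570]],.05),'held arm inner side',T([[390,570]],zb+.032))
E
```

```text
foot bot [[-0.0233, -0.0105], [0.0231, -0.0105]] top [[-0.0229, -0.0109], [0.0227, -0.0109]] inner top edge [[-0.0238, 0.0115]]
deck edge [[-0.0766, -0.0166], [0.0781, -0.0167]] pocket end [[-0.0249, -0.0105], [0.0265, -0.0105]]
blk1 arm sides [[-0.0236, 0.0509], [-0.0009, 0.0508]] held arm inner side [[-0.0005, 0.0184]]
```

```bash
python3 -m pendant '0 0.001 0.002 0 -0.001 0.002;0 0.001 0.002 0 -0.001 0.002;0.01 0.001 0.002 0 -0.001 0.002;0.018 0.001 0.002 0 -0.001 0.002;0.024 0.001 0.002 0 -0.001 0.002;0.028 0.001 0.002 0 -0.001 0.002;0.031 0.001 0.002 0 -0.001 0.002;0.034 0.001 0.002 0 -0.001 0.002;0.036 0.001 0.002 0 -0.001 0.002;0.037 0.001 0.002 0 -0.001 0.002'
python3 -m pendant '0.003 0 0 0 0 0;0.006 0 0 0 0 0;0.008 0 0 0 0 0;0.008 0 0 0 0 0'|grep -v rot
python3 -m pendant '0.002 0 0 0 0 0;0.003 0 0 0 0 0;0.003 0 0 0 0 0'|grep -v rot
```

```text
time: 37.12
tcp_pos: [0.6398, -0.1952, 0.05]
tool_rot: [[0.001, -0.999, 0.042], [-0.0, 0.042, 0.999], [-1.0, -0.001, -0.0]]
contact_force: [-0.6, -0.3, -1.3]
finger_gap: 0.508
time: 37.45
tcp_pos: [0.6394, -0.195, 0.0413]
contact_force: [0.0, -0.5, -1.0]
finger_gap: 0.51
time: 37.7
tcp_pos: [0.6392, -0.1949, 0.038]
contact_force: [-0.0, -0.1, -0.1]
finger_gap: 0.511
```

```bash
python3 -m pendant '0.001 0 0 0 0 0;0.002 0 0 0 0 0;0.002 0 0 0 0 0'|grep -v rot
python3 -m pendant '0 0 0 0 0 0;0 0 0 0 0 0;0 0 0 0 0 0;0 0 0 0 0 0;0 0 0 0 0 0;0 0 0 0 0 0;0 0 0 0 0 0;0 0 0 0 0 0' 1|grep -v rot
python3 -m pendant '-0.02 0 0 0 0 0;-0.05 0 0 0 0 0;-0.08 0 0 0 0 0;-0.12 0 0 0 0 0;-0.15 0 0 0 0 0;-0.15 0 0 0 0 0;-0.15 0 0 0 0 0' 1|grep -v rot
python3 - <<'E'
from h import *
d=snap('wrist','w15.png');print(get_state()['joints'].round(0))
E
```

```text
time: 37.95
tcp_pos: [0.6395, -0.195, 0.0372]
contact_force: [-1.8, 0.8, 5.3]
finger_gap: 0.51
time: 38.62
tcp_pos: [0.6394, -0.195, 0.0372]
contact_force: [-0.1, -0.0, 0.5]
finger_gap: 0.998
time: 39.2
tcp_pos: [0.6409, -0.1957, 0.1901]
contact_force: [-0.3, 0.4, -0.6]
finger_gap: 0.998
[-27.  24.  77.  -0.  80. 155.]
```

```bash
python3 -m pendant '-0.05 0.27 -0.15 0 0 0;-0.05 0.27 -0.15 0 0 0;-0.05 0.27 -0.15 0 0 0;-0.05 0.27 -0.15 0 0 0;-0.05 0.27 -0.15 0 0 0;-0.05 0.27 -0.15 0 0 0;-0.05 0.27 -0.15 0 0 0;-0.05 0.27 -0.15 0 0 0;-0.05 0.27 -0.15 0 0 0;-0.05 0.27 -0.15 0 0 0'|grep -v rot
python3 - <<'E'
from h import *
from seg import sil,OUT
old=np.load('last_wrist.npz')
d=snap('top','top_end.png')
n=cv2.resize(d['image'][110:210,225:325],(400,400),interpolation=cv2.INTER_CUBIC)[50:350][:,:,::-1]
o=cv2.imread('pics/w9.png')[:,400:]
g=lambda a:cv2.GaussianBlur(cv2.cvtColor(np.ascontiguousarray(a),cv2.COLOR_BGR2GRAY),(0,0),2).astype(np.float32)
for nm,(x0,y0,x1,y1) in dict(stops=(20,0,310,24),bin=(45,24,205,220),all=(40,20,210,228)).items():
    print(nm,np.array(cv2.phaseCorrelate(g(o)[y0:y1,x0:x1],g(n)[y0:y1,x0:x1],cv2.createHanningWindow((x1-x0,y1-y0),cv2.CV_32F)))) if 0 else print(nm,cv2.phaseCorrelate(g(o)[y0:y1,x0:x1],g(n)[y0:y1,x0:x1]))
t0=cv2.imread('pics/top1.png');t1=cv2.imread('pics/top_end.png')
df=(cv2.absdiff(cv2.GaussianBlur(t0,(0,0),1.5),cv2.GaussianBlur(t1,(0,0),1.5)).max(2))
for nm,(u,v) in dict(bottle=(115,152),cup=(382,144),jarR=(402,187),jarL=(231,233),tube=(284,237),brush=(200,215),yellow=(347,191),green=(345,252)).items():
    print(nm,df[v-10:v+10,u-10:u+10].mean().round(1),df[v-10:v+10,u-10:u+10].max())
# block top faces in wrist image: is z-top brightness edges vs predicted outline
w=load('wrist');cs=ST
def pose(sign): # case frame home
    y=-.116-.060+sign*.036;P=fr(ST,-.078,y);return np.array([P[0],P[1],ST[2]+(-np.pi/2 if sign>0 else np.pi/2)])
E2=cv2.Canny(cv2.GaussianBlur(cv2.cvtColor(w['image'],cv2.COLOR_RGB2GRAY),(0,0),.8),30,80);DT=cv2.distanceTransform(255-E2,cv2.DIST_L2,5)
from scipy.optimize import minimize
for sg in(1,-1):
    def cost(q,z=.05):
        pts=[]
        P=[fr(q,*o) for o in OUT]
        for i in range(6):
            a,b=P[i],P[(i+1)%6]
            pts+=[[*(a+(b-a)*t),z] for t in np.linspace(.05,.95,12)]
        uv=w2px(w,pts);ok=(uv[:,0]>1)&(uv[:,0]<510)&(uv[:,1]>1)&(uv[:,1]<382)
        v=cv2.remap(DT,uv[:,:1].astype(np.float32),uv[:,1:].astype(np.float32),cv2.INTER_LINEAR)[:,0]
        return np.minimum(v,5)[ok].mean()
    x0=pose(sg);sc=np.array([1,1,1.])
    for z in(.044,.047,.05,.053,.06):
        best=min((minimize(cost,x0+np.array([a,b,0]),args=(z,),method='Nelder-Mead',options=dict(initial_simplex=x0+np.array([a,b,0])+np.array([[0,0,0],[.003,0,0],[0,.003,0],[0,0,.03]]))) for a in(-.002,.002) for b in(-.002,.002)),key=lambda r:r.fun)
        Rs=Ro.from_euler('z',ST[2]).as_matrix()[:2,:2];l=Rs.T@(best.x[:2]-fr(ST,-.078,-.176))
        print(sg,'z',z,'edge px',best.fun.round(2),'in pocket',l.round(4),'dyaw',np.degrees(best.x[2]-x0[2]).round(2))
E
```

```text
time: 40.08
tcp_pos: [0.3627, -0.3334, 0.2357]
contact_force: [0.7, -0.1, -0.0]
finger_gap: 0.997
stops ((-0.13020847657250556, 0.003326501518129632), 0.6444557526376512)
bin ((0.04485218291333126, 0.004046840088065551), 0.7053962202072144)
all ((0.017752332451621555, 0.01397888643238332), 0.9090336789810118)
bottle 3.0 5
cup 3.5 5
jarR 3.7 5
jarL 4.0 5
tube 4.5 13
brush 3.8 5
yellow 3.8 5
green 33.7 87
1 z 0.044 edge px 1.22 in pocket [0.002  0.0409] dyaw 0.05
1 z 0.047 edge px 1.23 in pocket [0.0019 0.0393] dyaw -0.09
1 z 0.05 edge px 1.23 in pocket [0.0022 0.0378] dyaw -0.61
1 z 0.053 edge px 1.26 in pocket [0.0014 0.036 ] dyaw 0.08
1 z 0.06 edge px 1.32 in pocket [0.0008 0.0329] dyaw 0.82
-1 z 0.044 edge px 1.74 in pocket [ 0.0013 -0.0387] dyaw 1.32
-1 z 0.047 edge px 1.66 in pocket [ 0.001  -0.0394] dyaw 1.01
-1 z 0.05 edge px 1.59 in pocket [ 0.0008 -0.0401] dyaw 0.8
-1 z 0.053 edge px 1.51 in pocket [ 0.0006 -0.0408] dyaw 0.67
-1 z 0.06 edge px 1.41 in pocket [ 0.0003 -0.0423] dyaw 0.08
```

The case hasn't moved since the pour, the bystanders are unchanged, and both blocks are seated at the right height. Handing in.

```bash
python3 -c "
from workcell import *
print(hand_in())"
```

```text
the job is handed in; nothing more can be done
None
```

I finished the job and handed it in at about 40 s of robot time; `hand_in()` gives no verdict.

**What I did**
- **Case:** I pushed it against the far stop, then against the side stop, until the push force rose each time (about 15 N and 13 N).
- **Pouring:** I carried the tray level over the bin and tipped it to 52°. All six chunks slid into the bin. The empty tray is back on its mat, let go.
- **Blocks:** One wooden block had been knocked about 3 cm, so I measured it again before picking it up. Both blocks went in with no sideways jam.

**What the last checks showed**
- **Case:** After the two pushes it was about 1 mm and 0.3° from home, within the limits. Its image did not shift (under 0.1 px) between the pour and the end.
- **Tray and chunks:** The pictures show six chunks in the bin and the tray empty and flat on the mat.
- **Blocks:** The gripper stopped at the height that puts both blocks on the pocket floor (fingertips at 37.2–37.3 mm). An edge fit put the feet about 38 and 40 mm from the pocket middle, inside the 28–44 mm limit, but that fit was rough. The picture limit left no final look at the seated blocks.
- **Bystanders:** All six look the same as at the start.

**One check that disagreed:** the image patch around the green look-alike block had changed at the end. The arm was parked over that spot then, so I put it down to the arm or its shadow. The gripper never went down to it, but I did not confirm it is unmoved.

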